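# Fold the spatter screen back and square the plate in its corner

## Robot

A 6-joint arm with a two-finger parallel gripper is mounted at the origin on a cart in front of the work surface, level with it; the furniture and walls round the work are solid. World frame = base frame: x ahead of the robot, y to its left, z up, the work surface at z = 0. Lengths are in m, angles in rad, forces in N, time in s.
With the tool pointing down it reaches from about 0.375 to 0.925 m from the base axis. Payload 5.7 kg.
Tool frame: the origin (TCP) lies between the finger pads; the fingertips stand 19 mm ahead of it and the grasp point (between the pads) is the TCP; y points along the fingers, x is the direction in which the jaws open and shut, and the axes are right-handed (so a half turn about y gives the same grasp; the last joint's range is limited). The gripper opens to 85 mm and grips with 20 to 120 N. Pads are 22 mm wide; open, the fingers measure 114 mm over their backs; the gripper's body (76 mm by 85 mm) begins 54 mm behind the grasp point. The pads swing forward as they close: fully open they stand 13 mm farther back than shut.
Start: joints at [-1.457, 0.359, 1.51, -0, 1.272, -0.115], TCP at [0.136, -0.584, 0.25] pointing down, gripper open.
Joint ranges: [-2.97, 2.97], [-1.01, 2.36], [0.21, 2.38], [-0.96, 4.11], [0.2, 2.71], [-2.98, 2.98]. Speed limits (rad/s): [2.39, 2.39, 3.14, 3.14, 3.14, 3.14].

## Interface

Orientations are given as a unit quaternion [x, y, z, w].
In Python, from cell import env gives the robot as it stands.
- The arm moves only by the tool jog_arm, never from a script. Its argument "commands" is a list of rows, each an object of numbers: "rx", "ry", "rz": the turn, a rotation vector about the world's x, y, z in rad; "x", "y", "z": the shift along the world's x, y, z in m; "gripper": the finger opening in m, from 0 to 0.0854. A call has 1 to 10 rows; each row is the pose to reach, as a shift and turn from the pose measured when the call began; what a row does not reach only later rows make up. A row lasts 1/12 s, in which the tool goes at most 41.7 mm and 7.16 degrees, less where a joint would pass 70% of its speed; a pose out of reach is approached as far as the arm can. A call with a gripper value outside its range is refused whole. The fingers move at their own pace and stop on an object; "force" is the grip in N (left out, the last holds). Time passes only in rows, so rows that repeat a pose let the fingers close. It gives the time, the measured TCP pose, the force and the opening at its end, in the units of the state.
- env.observe(): the state, without advancing time (a new reading comes with each control period).
- env.snapshot(name): name is "scene" or "top" or "wrist"; returns a dict with "color" (420x560x3 uint8, blue, green, red), "intrinsics" (3x3 intrinsics, pixels), "R" (3x3) and "t" (3): a world point X has camera coordinates R X + t. Camera axes: x right, y down, z forward; pixel columns grow to the right and rows downward; lengths in m; the calibration is good to about 2 mm. A picture is of the moment at which its call begins. There is no depth.
- env.hand_in(): hands the job in, once; it reports no verdict.
The state is a dict: "time": time; "joint_positions": joint angles; "joint_vel": joint speeds; "joint_torque": joint torques, N m; "position": TCP position; "tcp_rot": TCP orientation; "wrist_force": force on the tool from outside, world axes, zero at the start; "torque": the same for the moment, N m; "finger_gap": finger opening in m.
Only numpy, scipy, OpenCV 4.12 (cv2) and the standard library are available. Lean on these libraries where they do the work, as an engineer would, in place of code of your own. Each camera call takes 0.05 s, during which the arm holds its last target.

## Task

Push the partly folded bifold spatter screen at its fold post with the fingertips until both panels are folded up at the pivot end of the track, as far as they go. Then take the file by its wooden handle and, with the file, nudge the flat plate in the fixture until it lies flush against both the back stop and the side stop of the square corner. Lay the file back down flat on the table, off the fixture; do not touch the plate with the gripper, and leave the fixture's ferrule and nut and the paint marker where they are.

Things in the scene. Friction and masses are not known exactly. Their poses are not given: they have to be found in the camera images.
- fixture: Fixed welding fixture: a bright metal base sheet 8 mm thick (x -35..190, y -205..255 mm in its frame). Origin on the table under the track line, x away from the robot at yaw 0, y along the track to the left. The track, at x = 0, is flush with the base top. Dark steel stops 28 mm high above the table: back stop (front face x = 120, y -125..65) and side stop (right face y = 45, x 20..120).
- duct (a point): Middle of the underside of the fixed fume-extraction duct above the front of the screen: 44 mm deep (x), 290 mm long (y), from 360 to 390 mm above the table, axes as the fixture's. A gripper must lean in under it from the robot's side, about 40 degrees, to get at the fold. An arm above height 360 carries it from a 20 mm post at x = 172, y = 242 mm in the fixture's frame.
- pivot (a point): Centre of the fixed pivot axis of the screen, at x = 0, y = 155 mm in the fixture's frame, 135 mm above the table (the pivot post itself, 18 mm in diameter, is 116 mm high). Axes as the fixture's.
- pivot_panel (a joint): Fold angle of the screen in rad: the angle between the pivot panel and the track line. 0 = both panels flat along the track (closed), 1.38 = stop, fully collapsed. Fixture frame: the fold is at x = -120 sin(angle), y = 155 - 120 cos(angle) mm; the lead panel, also 120 mm, follows with its end on the track. Panels 108 mm high, 10 mm thick. Friction about 0.12 N m; stays where left.
- fold_post: The round steel post on the fold hinge between the two panels (a sleeve that can spin freely), 20 mm in diameter, from 10 to 160 mm above the table, so it stands 52 mm clear above the panels. Push here, from its right side.
- fold_top (a point): On the fold post's axis, 135 mm above the table, half-way up its clear upper part.
- plate: Loose flat steel plate, 55 (its x) x 150 (its y) x 10 mm, about 0.3 kg, lying on the base sheet behind the track. Origin at the centre of its underside.
- plate_center (a point): Centre of the plate, half-way up, 13 mm above the table as it lies. Axes: x across the 55 mm width, y along the 150 mm length.
- corner (a point): The inside corner of the two stops at the level of the base top, 8 mm above the table; axes as the fixture's. The back stop's face is the plane x = 0, the side stop's face the plane y = 0. Seated, the plate has its 150 mm edge on the back stop and its 55 mm left edge on the side stop: its centre is at x = -27.5, y = -75 mm here.
- file: Loose flat file, 295 mm long, 0.2 kg, lying on the table right of the fixture, handle towards the robot. Its +y axis points to the handle's end, origin under its middle. Wooden handle 26 mm thick (y 48..148), steel blade 22 wide x 6 mm thick (y -148..53, 7..13 mm above the handle's underside).
- file_grip (a point): On the handle's axis, 70 mm behind the file's middle, 13 mm above the handle's underside, close to the file's balance point: take the file here.
- file_tip (a point): Centre of the blade's end face, 147.5 mm ahead of the file's middle and 217.5 mm ahead of file_grip, 3 mm nearer the underside; as the file lies, the blade droops and its end rests on the table.
- ferrule: Bystander: flanged steel ferrule, 44 mm across, 55 mm high, standing on the base left of the side stop. Origin at the centre of its underside.
- nut: Bystander: hexagon nut, 23 mm, 10 mm high, on the base behind the back stop. Origin at the centre of its underside.
- marker: Bystander: paint marker 136 mm long, 15 mm thick, lying on the table right of the file. Origin under its middle.

How it is judged:
By the outcome, as a careful person would: the job done as asked, in the order asked, and still so for the second after the job is handed in, with the robot touching nothing.
It also fails if it takes over 72 s, if anything falls off the work surface, if the arm or the gripper's body presses on something with over 40 N, if the wrist force passes 120 N, or if a joint passes its speed limit or range.

## Working session

There is one attempt and no reset: what is moved stays moved. The work goes in short steps, Python scripts to look and compute and a tool call to move; the robot and the scene stay as the last step left them, time stands still between calls to the robot, and variables do not carry over. Pictures are saved under pics/ and viewed, and the job is handed in when it is done.

Besides the shell and the picture viewer there is one more tool, called after "Call:" as name(argument=value, ...) on one line, values as JSON. jog_arm: Moves the arm, as the interface text tells. Its arguments: {"type":"object","properties":{"commands":{"type":"array"},"force":{"type":"number"}},"required":["commands"]}

```bash
mkdir -p pics; ls; python3 - <<'E'
from cell import env
import cv2
o=env.observe()
for k,v in o.items(): print(k,v)
for n in ["scene","top","wrist"]:
    s=env.snapshot(n); cv2.imwrite(f"pics/{n}0.png",s["color"]); print(n,s["intrinsics"].tolist(),s["R"].tolist(),s["t"].tolist())
E
```

```text
pics
time 0.0
joint_positions [-1.45714078e+00  3.59500322e-01  1.51145125e+00  4.43646770e-06
  1.27247665e+00 -1.15109358e-01]
joint_vel [ 0.00040059 -0.00020064 -0.00026885  0.00123096  0.00085892  0.00025517]
joint_torque [ 1.79935920e-03 -5.27623200e+01 -2.78624976e+01 -2.10451676e-04
  1.31587341e-02 -2.36889974e-05]
position [ 0.13597958 -0.58372425  0.24944917]
tcp_rot [-0.55333852  0.4401238  -0.43920881  0.55425909]
wrist_force [-0.09387775 -1.04268758  0.56926708]
torque [-0.0263813   0.0185971  -0.04838712]
finger_gap 0.08531377617489443
scene [[470.3545162184511, 0.0, 274.7462050496787], [0.0, 470.3545162184511, 212.4531629945117], [0.0, 0.0, 1.0]] [[-0.528711474100006, -0.8487642882477192, 0.007959908940510105], [-0.5210499120620531, 0.3171404386444386, -0.7924196686835453], [0.6700531070707196, -0.4231088809889904, -0.6099243465653089]] [0.21847609165759393, 0.5205319780396455, 0.9537108069736785]
top [[414.6432335229404, 0.0, 270.7638743568265], [0.0, 414.6432335229404, 210.61379729772497], [0.0, 0.0, 1.0]] [[0.02152084846905047, -0.9997194152841525, 0.009896655247329085], [-0.9826676974354067, -0.022974745215723087, -0.1839466158951256], [0.18412237641896875, -0.005766436177131309, -0.9828864119091517]] [-0.11093350803736751, 0.6319173948465999, 1.3422210861775006]
wrist [[327.1982220165994, 0.0, 279.0853374985734], [0.0, 327.1982220165994, 208.98912791683213], [0.0, 0.0, 1.0]] [[0.22683495187638433, -0.9739321813488304, -0.0014180057650256255], [-0.9254167149324697, -0.21598873913066913, 0.31137239487845075], [-0.3035618690330465, -0.06931789597106253, -0.9502869150773942]] [-0.5997811262271542, -0.04139144776804839, 0.38142885427182166]
```

View pics/scene0.png

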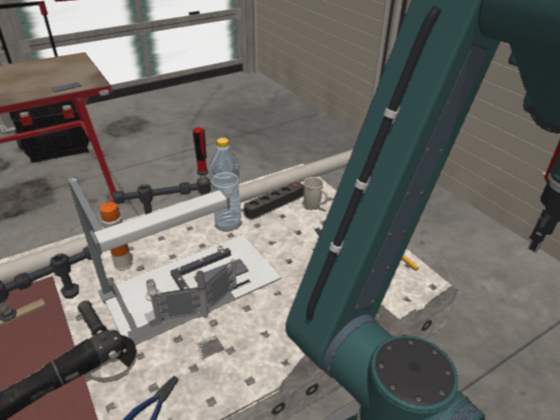

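View pics/top0.png

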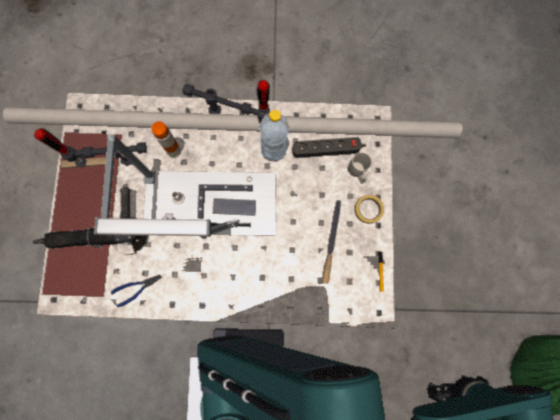

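View pics/wrist0.png

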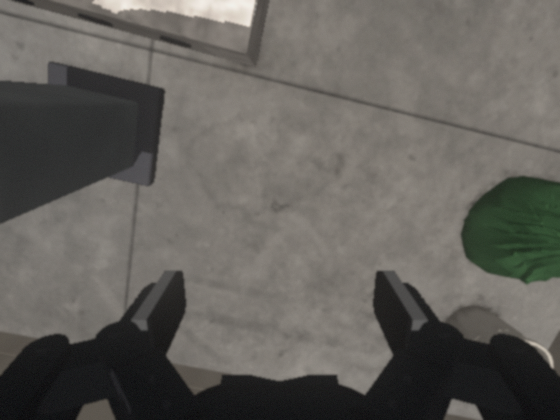

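The scene shows the screen folded part-way under the duct (fold near px 190,290). In the top view the fixture sheet spans about (150..275, 170..235), the file runs from (337,200) to (326,282), and the marker is at (381,272). The wrist camera sees only floor. I'll zoom in next.

```bash
cat > h.py <<'E'
import numpy as np, cv2
from cell import env
from scipy.spatial.transform import Rotation as Ro
def ray(s,u,v):
    K=np.array(s["intrinsics"]);R=np.array(s["R"]);t=np.array(s["t"])
    d=R.T@np.linalg.solve(K,[u,v,1.]); return -R.T@t,d
def onz(s,u,v,z):
    c,d=ray(s,u,v); return c+d*(z-c[2])/d[2]
def proj(s,X):
    K=np.array(s["intrinsics"]);p=K@(np.array(s["R"])@np.array(X,float)+np.array(s["t"])); return p[:2]/p[2]
def tri(l):
    A=np.zeros((3,3));b=np.zeros(3)
    for s,u,v in l:
        c,d=ray(s,u,v);d=d/np.linalg.norm(d);P=np.eye(3)-np.outer(d,d);A+=P;b+=P@c
    return np.linalg.solve(A,b)
def crop(s,name,x0,y0,x1,y1,k):
    im=s["color"][y0:y1,x0:x1]; cv2.imwrite("pics/"+name,cv2.resize(im,None,fx=k,fy=k,interpolation=cv2.INTER_CUBIC))
E
python3 - <<'E'
from h import *
s=env.snapshot("top"); crop(s,"t1.png",140,160,290,250,5); crop(s,"t2.png",300,190,400,300,5)
s=env.snapshot("scene"); crop(s,"s1.png",60,170,300,340,3)
E
```

```text
(no output)
```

View pics/t1.png

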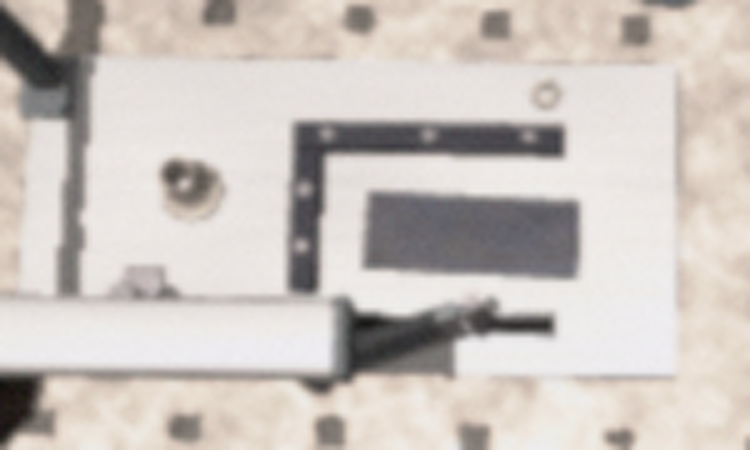

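View pics/t2.png

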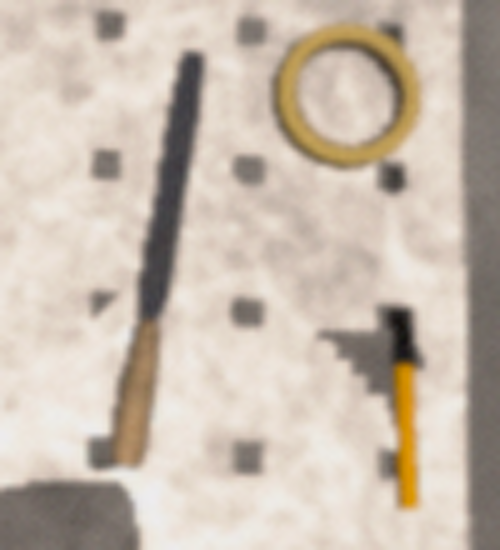

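View pics/s1.png

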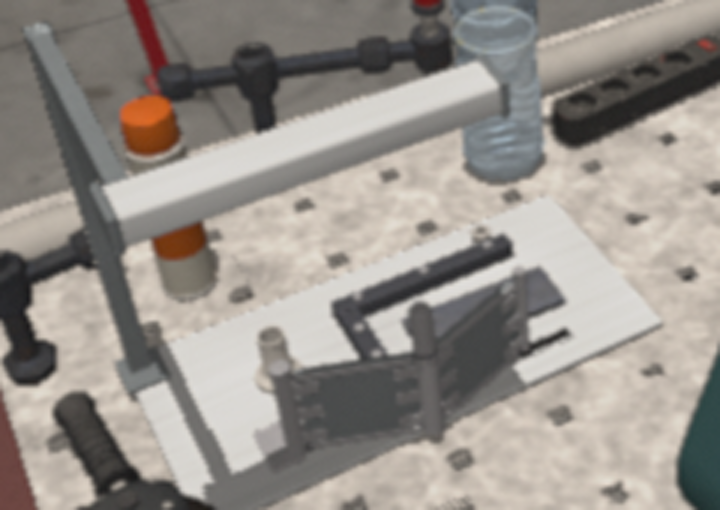

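```bash
cat >> h.py <<'E'
E
python3 - <<'E'
from h import *
t=env.snapshot("top");s=env.snapshot("scene")
T=lambda u,v:(t,140+u/5-.4,160+v/5-.4)
T2=lambda u,v:(t,300+u/5-.4,190+v/5-.4)
S=lambda u,v:(s,60+u/3-.33,170+v/3-.33)
m=lambda p:np.round(p*1000,1)
print("sheet R-far",m(onz(*T(677,64),.008)),m(onz(*S(545,197),.008)))
print("sheet R-near",m(onz(*T(676,376),.008)),m(onz(*S(662,323),.008)))
print("sheet Left far",m(onz(*S(165,343),.008)))
for n,u,v in [("backstop front right bottom",565,158),("inner corner top",324,155)]: print(n,m(onz(*T(u,v),.028)),m(onz(*T(u,v),.008)))
for n,u,v in [("pl FL",369,191),("pl FR",579,201),("pl NR",577,278),("pl NL",363,269)]: print(n,m(onz(*T(u,v),.018)))
print("fold tri",m(tri([T(480,305),S(421,308)])), "fold at .16", m(onz(*S(421,308),.16)))
print("duct right end edges near/far low?",m(onz(*T(350,372),.36)),m(onz(*T(345,298),.39)),m(onz(*T(350,372),.39)))
for n,u,v,z in [("tip",192,53,.003),("hand end",128,464,.013),("ferr",149,318,.013)]: print(n,m(onz(*T2(u,v),z)))
for n,u,v in [("mk",398,312),("mk",408,506)]: print(n,m(onz(*T2(u,v),.008)))
E
```

```text
sheet R-far [ 782.8 -109.1    8. ] [ 782.5 -103.     8. ]
sheet R-near [ 558.9 -112.9    8. ] [ 557.9 -109.2    8. ]
sheet Left far [782.6 308.4   8. ]
backstop front right bottom [707.4 -32.1  28. ] [712.1 -31.3   8. ]
inner corner top [705.6 135.7  28. ] [710.2 138.8   8. ]
pl FL [682.8 104.5  18. ]
pl FR [679.2 -42.4  18. ]
pl NR [624.5 -42.6  18. ]
pl NL [627.4 106.1  18. ]
fold tri [619.6  61.5  60.8] fold at .16 [551.7 134.1 160. ]
duct right end edges near/far low? [512.1  63.3 360. ] [546.3  63.5 390. ] [508.3  59.1 390. ]
tip [ 687.8 -334.2    3. ]
hand end [ 399.8 -286.7   13. ]
ferr [ 498.9 -301.4   13. ]
mk [ 507.4 -474.2    8. ]
mk [ 376.  -477.5    8. ]
```

```bash
python3 - <<'E'
from h import *
o=env.observe(); R0=Ro.from_quat(o["tcp_rot"]); print(np.round(R0.as_matrix(),3))
def des(yaw,lean,sg):
    y,l=np.radians([yaw,lean]); Y=np.array([np.sin(l)*np.cos(y),np.sin(l)*np.sin(y),-np.cos(l)]); X=sg*np.array([-np.sin(y),np.cos(y),0]); return Ro.from_matrix(np.c_[X,Y,np.cross(X,Y)])
for sg in(1,-1): 
  r=(des(20,40,sg)*R0.inv()).as_rotvec(); print(sg,np.round(r,3),np.degrees(np.linalg.norm(r)))
t=env.snapshot("top")
print("torch",onz(t,130,243,0.05),onz(t,140,240,.05), "pliers",onz(t,155,280,.01))
E
```

```text
[[ 0.227 -0.     0.974]
 [-0.974  0.     0.227]
 [-0.    -1.     0.   ]]
1 [ 0.994  0.296 -2.845] 173.51851666222893
-1 [ 0.199 -0.67   0.115] 40.55930142233989
torch [0.51488172 0.37117901 0.05      ] [0.52568763 0.33866902 0.05      ] pliers [0.39541226 0.28960563 0.01      ]
```

Call:
jog_arm(commands=[{"x": 0.04, "y": 0.025, "z": 0.01, "gripper": 0.0}, {"x": 0.08, "y": 0.05, "z": 0.02, "gripper": 0.0}, {"x": 0.115, "y": 0.075, "z": 0.03, "gripper": 0.0}, {"x": 0.15, "y": 0.1, "z": 0.04, "ry": -0.05, "gripper": 0.0}, {"x": 0.18, "y": 0.13, "z": 0.05, "rx": 0.03, "ry": -0.1, "rz": 0.02, "gripper": 0.0}, {"x": 0.21, "y": 0.16, "z": 0.05, "rx": 0.04, "ry": -0.15, "rz": 0.03, "gripper": 0.0}, {"x": 0.235, "y": 0.19, "z": 0.05, "rx": 0.06, "ry": -0.2, "rz": 0.04, "gripper": 0.0}, {"x": 0.255, "y": 0.225, "z": 0.05, "rx": 0.08, "ry": -0.25, "rz": 0.05, "gripper": 0.0}, {"x": 0.27, "y": 0.26, "z": 0.05, "rx": 0.09, "ry": -0.3, "rz": 0.055, "gripper": 0.0}, {"x": 0.28, "y": 0.3, "z": 0.05, "rx": 0.1, "ry": -0.34, "rz": 0.06, "gripper": 0.0}], force=60)

```text
schema error: expected keys rx, ry, rz, x, y, z, gripper
```

```bash
cat >> h.py <<'E'
def des(yaw,lean,sg):
    y,l=np.radians([yaw,lean]); Y=np.array([np.sin(l)*np.cos(y),np.sin(l)*np.sin(y),-np.cos(l)]); X=sg*np.array([-np.sin(y),np.cos(y),0]); return Ro.from_matrix(np.c_[X,Y,np.cross(X,Y)])
def st(D=None,P=None):
    o=env.observe(); R=Ro.from_quat(o["tcp_rot"]); M=R.as_matrix()
    print("t %.2f"%o["time"],"pos",np.round(o["position"],4),"Y",np.round(M[:,1],3),"X",np.round(M[:,0],3),"gap %.4f"%o["finger_gap"])
    print(" F",np.round(o["wrist_force"],1),"j",np.round(o["joint_positions"],2))
    if D is not None: print(" rot",np.round((D*R.inv()).as_rotvec(),3))
    if P is not None: print(" shift",np.round(np.array(P)-o["position"],4))
    return o
E
python3 - <<'E'
from h import *
st(des(20,40,-1),[.474,.063,.257])
E
```

```text
t 0.40 pos [ 0.1361 -0.5843  0.2501] Y [-0.  0. -1.] X [ 0.227 -0.974 -0.   ] gap 0.0855
 F [-0.3 -0.   0.2] j [-1.46  0.36  1.51 -0.    1.27 -0.12]
 rot [ 0.199 -0.67   0.115]
 shift [0.3379 0.6473 0.0069]
```

All keys are required in every row.

Call:
jog_arm(commands=[{"x": 0.04, "y": 0.025, "z": 0.01, "rx": 0, "ry": 0, "rz": 0, "gripper": 0}, {"x": 0.08, "y": 0.05, "z": 0.02, "rx": 0, "ry": 0, "rz": 0, "gripper": 0}, {"x": 0.115, "y": 0.075, "z": 0.03, "rx": 0, "ry": 0, "rz": 0, "gripper": 0}, {"x": 0.15, "y": 0.1, "z": 0.04, "rx": 0.02, "ry": -0.05, "rz": 0.01, "gripper": 0}, {"x": 0.18, "y": 0.13, "z": 0.05, "rx": 0.03, "ry": -0.1, "rz": 0.02, "gripper": 0}, {"x": 0.21, "y": 0.16, "z": 0.05, "rx": 0.04, "ry": -0.15, "rz": 0.03, "gripper": 0}, {"x": 0.235, "y": 0.19, "z": 0.05, "rx": 0.06, "ry": -0.2, "rz": 0.04, "gripper": 0}, {"x": 0.255, "y": 0.225, "z": 0.05, "rx": 0.08, "ry": -0.25, "rz": 0.05, "gripper": 0}, {"x": 0.27, "y": 0.26, "z": 0.05, "rx": 0.09, "ry": -0.3, "rz": 0.055, "gripper": 0}, {"x": 0.28, "y": 0.3, "z": 0.05, "rx": 0.1, "ry": -0.34, "rz": 0.06, "gripper": 0}], force=60)

```text
time: 1.23
position: [0.4142, -0.2943, 0.3005]
tcp_rot: [-0.455, 0.343, -0.489, 0.66]
wrist_force: [0.5, -0.0, -0.0]
finger_gap: 0.0003
```

```bash
python3 - <<'E'
from h import *
st(des(20,40,-1),[.474,.063,.257])
E
```

```text
t 1.23 pos [ 0.4142 -0.2943  0.3005] Y [ 0.333  0.108 -0.937] X [ 0.287 -0.958 -0.009] gap 0.0003
 F [ 0.5 -0.  -0. ] j [-1.    0.1   1.79  0.37  1.18  0.15]
 rot [ 0.099 -0.326  0.056]
 shift [ 0.0598  0.3573 -0.0435]
```

Call:
jog_arm(commands=[{"x": 0.01, "y": 0.04, "z": -0.004, "rx": 0.01, "ry": -0.033, "rz": 0.006, "gripper": 0}, {"x": 0.015, "y": 0.08, "z": -0.008, "rx": 0.02, "ry": -0.066, "rz": 0.012, "gripper": 0}, {"x": 0.02, "y": 0.12, "z": -0.012, "rx": 0.03, "ry": -0.1, "rz": 0.018, "gripper": 0}, {"x": 0.025, "y": 0.16, "z": -0.016, "rx": 0.04, "ry": -0.13, "rz": 0.024, "gripper": 0}, {"x": 0.03, "y": 0.2, "z": -0.02, "rx": 0.05, "ry": -0.165, "rz": 0.03, "gripper": 0}, {"x": 0.035, "y": 0.24, "z": -0.026, "rx": 0.06, "ry": -0.2, "rz": 0.035, "gripper": 0}, {"x": 0.04, "y": 0.28, "z": -0.031, "rx": 0.07, "ry": -0.23, "rz": 0.04, "gripper": 0}, {"x": 0.05, "y": 0.315, "z": -0.036, "rx": 0.08, "ry": -0.265, "rz": 0.046, "gripper": 0}, {"x": 0.055, "y": 0.34, "z": -0.04, "rx": 0.09, "ry": -0.3, "rz": 0.05, "gripper": 0}, {"x": 0.06, "y": 0.357, "z": -0.044, "rx": 0.099, "ry": -0.326, "rz": 0.056, "gripper": 0}])

```text
time: 2.07
position: [0.473, 0.0653, 0.2562]
tcp_rot: [-0.346, 0.242, -0.519, 0.743]
wrist_force: [0.4, 0.3, 0.6]
finger_gap: 0.0002
```

```bash
python3 - <<'E'
from h import *
s=env.snapshot("wrist"); cv2.imwrite("pics/w1.png",s["color"])
s=env.snapshot("scene"); crop(s,"s2.png",60,120,330,340,2)
st(des(20,40,-1),[.565,.096,.142])
E
```

```text
t 2.17 pos [0.4724 0.0655 0.2551] Y [ 0.601  0.223 -0.767] X [ 0.346 -0.938 -0.002] gap 0.0002
 F [-0.3  0.3 -1.4] j [-0.32 -0.05  2.26  0.91  0.53  0.19]
 rot [-0.001 -0.003 -0.004]
 shift [ 0.0926  0.0305 -0.1131]
```

View pics/w1.png

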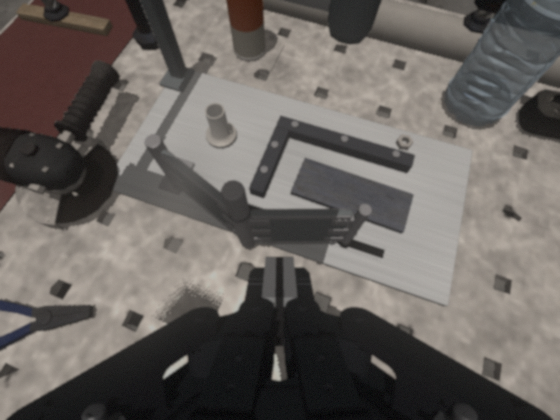

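View pics/s2.png

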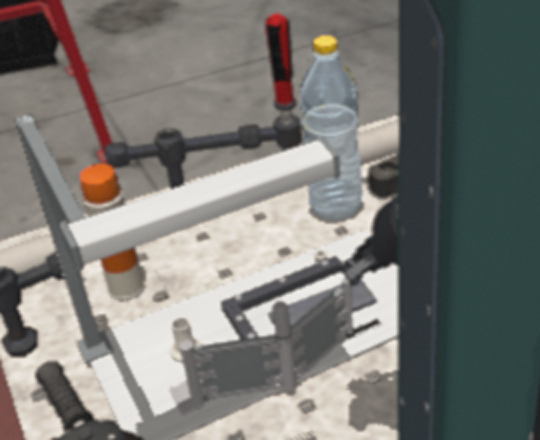

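The wrist view shows the fold post top at (235,188), the pivot post at (155,143), the plate around (352,195), and the stops' inner corner at about (287,135).

```bash
python3 - <<'E'
from h import *
s=env.snapshot("wrist"); m=lambda p:np.round(p*1000,1)
for n,u,v,z in [("fold top",235,188,.16),("pivot top",154,142,.116),("lead end",365,209,.116),("sheet RF",472,152,.008),("sheet RN",446,299,.008),("plate",308,162,.018),("plate",412,192,.018),("plate",403,228,.018),("plate",292,195,.018)]: print(n,m(onz(s,u,v,z)))
crop(s,"w1c.png",230,90,490,310,3)
E
```

```text
fold top [550.8 132.4 160. ]
pivot top [587.5 244.5 116. ]
lead end [590.2  22.3 116. ]
sheet RF [ 775.5 -109.3    8. ]
sheet RN [ 563.7 -108.8    8. ]
plate [675.9  99.   18. ]
plate [680.2 -40.9  18. ]
plate [628.  -40.4  18. ]
plate [622.8 103.1  18. ]
```

View pics/w1c.png

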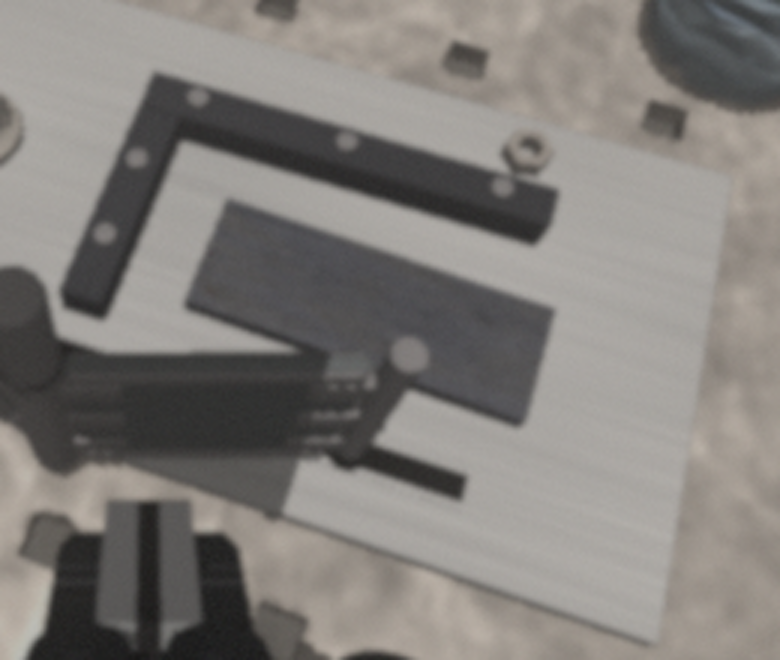

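Call:
jog_arm(commands=[{"x": 0.018, "y": 0.006, "z": -0.022, "rx": 0, "ry": 0, "rz": 0, "gripper": 0}, {"x": 0.036, "y": 0.012, "z": -0.044, "rx": 0, "ry": 0, "rz": 0, "gripper": 0}, {"x": 0.054, "y": 0.018, "z": -0.066, "rx": 0, "ry": 0, "rz": 0, "gripper": 0}, {"x": 0.072, "y": 0.024, "z": -0.088, "rx": 0, "ry": 0, "rz": 0, "gripper": 0}, {"x": 0.093, "y": 0.03, "z": -0.113, "rx": 0, "ry": 0, "rz": 0, "gripper": 0}, {"x": 0.093, "y": 0.03, "z": -0.113, "rx": 0, "ry": 0, "rz": 0, "gripper": 0}])

```text
time: 2.72
position: [0.5698, 0.0928, 0.1411]
tcp_rot: [-0.347, 0.243, -0.519, 0.742]
wrist_force: [-0.5, -1.1, 1.1]
finger_gap: 0.0001
```

```bash
python3 - <<'E'
from h import *
st(des(20,40,-1),[.565,.096,.142])
# path: contact offset 25mm
n=np.array([-.342,.94]);p=np.array([.5925,.2475])
for a in [.35,.5,.7,.9,1.1,1.25,1.38]:
    f=p+.12*np.array([-np.sin(a),-np.cos(a)]); print(a,np.round(f,4),"tcp",np.round(f-.025*n,4))
s=env.snapshot("wrist"); cv2.imwrite("pics/w2.png",s["color"])
E
```

```text
t 2.72 pos [0.5698 0.0928 0.1411] Y [ 0.603  0.22  -0.767] X [ 0.343 -0.94  -0.001] gap 0.0001
 F [-0.5 -1.1  1.1] j [-0.15  0.36  2.22  1.78  0.32 -0.62]
 rot [-0.    -0.002 -0.001]
 shift [-0.0048  0.0032  0.0009]
0.35 [0.5514 0.1348] tcp [0.5599 0.1113]
0.5 [0.535  0.1422] tcp [0.5435 0.1187]
0.7 [0.5152 0.1557] tcp [0.5237 0.1322]
0.9 [0.4985 0.1729] tcp [0.5071 0.1494]
1.1 [0.4856 0.1931] tcp [0.4941 0.1696]
1.25 [0.4786 0.2097] tcp [0.4872 0.1862]
1.38 [0.4747 0.2247] tcp [0.4832 0.2012]
```

View pics/w2.png

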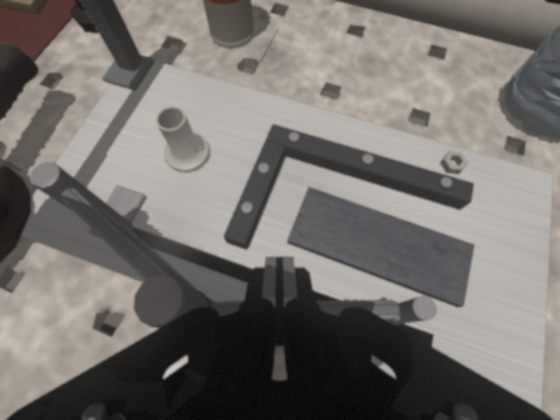

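The post (about px 157,300) is to the left of the fingers and clear of them. I start the push along the arc.

Call:
jog_arm(commands=[{"x": -0.005, "y": 0.009, "z": 0.001, "rx": 0, "ry": 0, "rz": 0, "gripper": 0}, {"x": -0.01, "y": 0.018, "z": 0.001, "rx": 0, "ry": 0, "rz": 0, "gripper": 0}, {"x": -0.018, "y": 0.022, "z": 0.001, "rx": 0, "ry": 0, "rz": 0, "gripper": 0}, {"x": -0.026, "y": 0.026, "z": 0.001, "rx": 0, "ry": 0, "rz": 0, "gripper": 0}, {"x": -0.033, "y": 0.031, "z": 0.001, "rx": 0, "ry": 0, "rz": 0, "gripper": 0}, {"x": -0.04, "y": 0.036, "z": 0.001, "rx": 0, "ry": 0, "rz": 0, "gripper": 0}, {"x": -0.046, "y": 0.041, "z": 0.001, "rx": 0, "ry": 0, "rz": 0, "gripper": 0}, {"x": -0.052, "y": 0.046, "z": 0.001, "rx": 0, "ry": 0, "rz": 0, "gripper": 0}])

```text
time: 3.43
position: [0.5185, 0.1372, 0.1433]
tcp_rot: [-0.346, 0.243, -0.521, 0.742]
wrist_force: [1.1, -2.5, -1.0]
finger_gap: 0.0001
```

```bash
python3 - <<'E'
from h import *
st(des(20,40,-1),[.4832,.2012,.142])
s=env.snapshot("wrist"); cv2.imwrite("pics/w3.png",s["color"])
s=env.snapshot("scene"); crop(s,"s3.png",60,170,300,340,3)
E
```

```text
t 3.43 pos [0.5185 0.1372 0.1433] Y [ 0.604  0.218 -0.766] X [ 0.34 -0.94  0.  ] gap 0.0001
 F [ 1.1 -2.5 -1. ] j [-0.03  0.31  2.32  2.13  0.28 -0.87]
 rot [ 0.    -0.     0.002]
 shift [-0.0353  0.064  -0.0013]
```

View pics/w3.png

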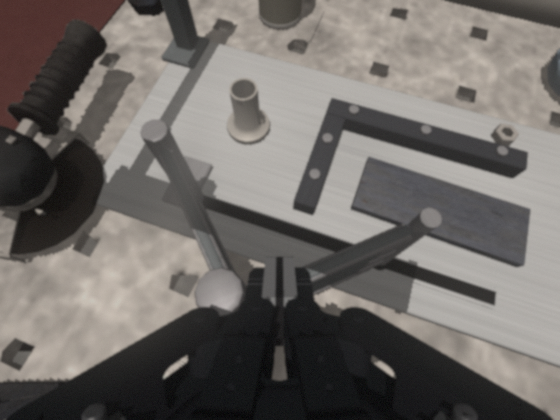

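View pics/s3.png

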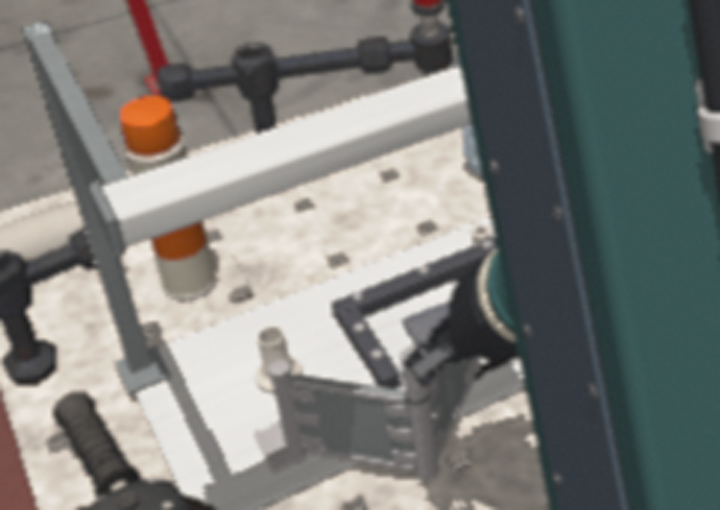

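Call:
jog_arm(commands=[{"x": -0.006, "y": 0.006, "z": 0, "rx": -0.015, "ry": 0.04, "rz": 0, "gripper": 0}, {"x": -0.011, "y": 0.012, "z": 0, "rx": -0.03, "ry": 0.08, "rz": 0, "gripper": 0}, {"x": -0.016, "y": 0.018, "z": 0, "rx": -0.045, "ry": 0.12, "rz": 0, "gripper": 0}, {"x": -0.02, "y": 0.025, "z": 0, "rx": -0.06, "ry": 0.16, "rz": 0, "gripper": 0}, {"x": -0.025, "y": 0.033, "z": 0, "rx": -0.075, "ry": 0.2, "rz": 0, "gripper": 0}, {"x": -0.028, "y": 0.041, "z": 0, "rx": -0.09, "ry": 0.246, "rz": 0, "gripper": 0}, {"x": -0.031, "y": 0.049, "z": 0, "rx": -0.09, "ry": 0.246, "rz": 0, "gripper": 0}])

```text
time: 4.12
position: [0.4933, 0.1815, 0.1422]
tcp_rot: [-0.395, 0.294, -0.475, 0.729]
wrist_force: [1.0, -2.1, 0.8]
finger_gap: -0.0002
```

```bash
python3 - <<'E'
from h import *
st(des(20,25,-1),[.4832,.2012,.142])
s=env.snapshot("wrist"); cv2.imwrite("pics/w4.png",s["color"])
E
```

```text
t 4.12 pos [0.4933 0.1815 0.1422] Y [ 0.461  0.237 -0.855] X [ 0.375 -0.926 -0.054] gap -0.0002
 F [ 1.  -2.1  0.8] j [0.09 0.27 2.22 0.93 0.25 0.42]
 rot [-0.089  0.079 -0.033]
 shift [-0.0101  0.0197 -0.0002]
```

View pics/w4.png

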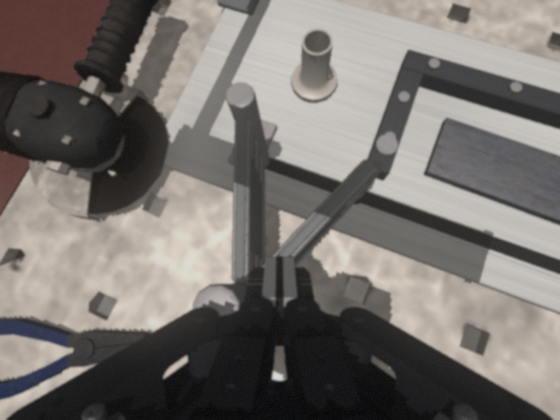

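Call:
jog_arm(commands=[{"x": -0.005, "y": 0.006, "z": 0, "rx": -0.05, "ry": 0.04, "rz": -0.02, "gripper": 0}, {"x": -0.007, "y": 0.011, "z": 0, "rx": -0.09, "ry": 0.08, "rz": -0.033, "gripper": 0}, {"x": -0.009, "y": 0.016, "z": 0, "rx": -0.09, "ry": 0.08, "rz": -0.033, "gripper": 0}, {"x": -0.01, "y": 0.02, "z": 0, "rx": -0.09, "ry": 0.08, "rz": -0.033, "gripper": 0}, {"x": -0.01, "y": 0.023, "z": 0, "rx": -0.09, "ry": 0.08, "rz": -0.033, "gripper": 0}])

```text
time: 4.58
position: [0.4837, 0.2038, 0.1426]
tcp_rot: [-0.441, 0.309, -0.484, 0.69]
wrist_force: [5.2, -19.9, -12.8]
finger_gap: 0.0004
```

```bash
python3 - <<'E'
from h import *
st(des(20,25,-1),[.4832,.2012,.142])
s=env.snapshot("wrist"); cv2.imwrite("pics/w5.png",s["color"])
E
```

```text
t 4.58 pos [0.4837 0.2038 0.1426] Y [ 0.395  0.142 -0.908] X [ 0.34 -0.94  0.  ] gap 0.0004
 F [  5.2 -19.9 -12.8] j [0.24 0.26 2.13 0.15 0.32 1.33]
 rot [ 0.002 -0.003  0.002]
 shift [-0.0005 -0.0026 -0.0006]
```

View pics/w5.png

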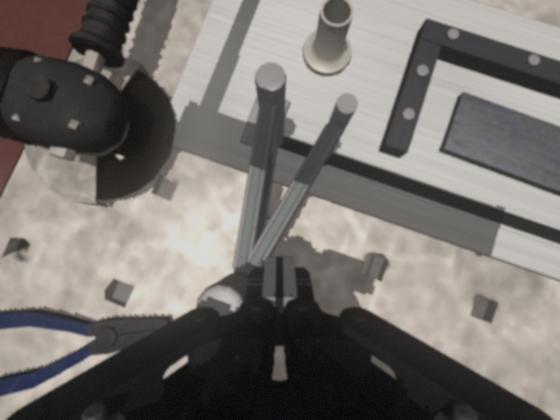

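```bash
python3 - <<'E'
from h import *
s=env.snapshot("wrist"); m=lambda p:np.round(p*1000,1)
a=onz(s,270,77,.116);b=onz(s,346,103,.116);print(m(a),m(b),np.linalg.norm(a-b)*1000, np.arccos(np.linalg.norm(a-b)/.24))
st()
E
```

```text
[590.8 246.6 116. ] [590.7 201.6 116. ] 44.92588933159238 1.3824943011199917
t 4.68 pos [0.4842 0.204  0.1427] Y [ 0.396  0.142 -0.907] X [ 0.343 -0.939  0.002] gap 0.0001
 F [  5.5 -18.7  -3.2] j [0.24 0.26 2.13 0.14 0.32 1.33]
```

Call:
jog_arm(commands=[{"x": 0.003, "y": -0.012, "z": 0, "rx": 0, "ry": 0, "rz": 0, "gripper": 0}, {"x": 0.005, "y": -0.03, "z": 0.002, "rx": 0, "ry": 0, "rz": 0, "gripper": 0}, {"x": -0.01, "y": -0.055, "z": 0.025, "rx": 0, "ry": 0, "rz": 0, "gripper": 0}, {"x": -0.025, "y": -0.085, "z": 0.045, "rx": 0, "ry": 0, "rz": 0, "gripper": 0}, {"x": -0.035, "y": -0.12, "z": 0.065, "rx": 0, "ry": 0, "rz": 0, "gripper": 0}, {"x": -0.035, "y": -0.155, "z": 0.08, "rx": 0, "ry": 0, "rz": 0, "gripper": 0}])

```text
time: 5.18
position: [0.447, 0.0483, 0.2239]
tcp_rot: [-0.442, 0.307, -0.483, 0.691]
wrist_force: [0.9, 0.1, -0.3]
finger_gap: 0.0
```

```bash
python3 - <<'E'
from h import *
st(des(-9,0,-1),[.475,-.299,.15])
s=env.snapshot("wrist"); cv2.imwrite("pics/w6.png",s["color"])
s=env.snapshot("scene"); crop(s,"s6.png",60,170,300,340,3)
E
```

```text
t 5.18 pos [0.447  0.0483 0.2239] Y [ 0.396  0.144 -0.907] X [ 0.345 -0.939  0.002] gap 0.0000
 F [ 0.9  0.1 -0.3] j [-0.23 -0.    2.16  0.39  0.65  0.71]
 rot [-0.041  0.437 -0.502]
 shift [ 0.028  -0.3473 -0.0739]
```

View pics/w6.png

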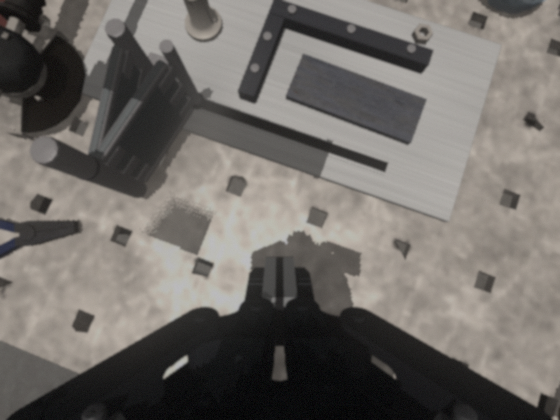

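View pics/s6.png

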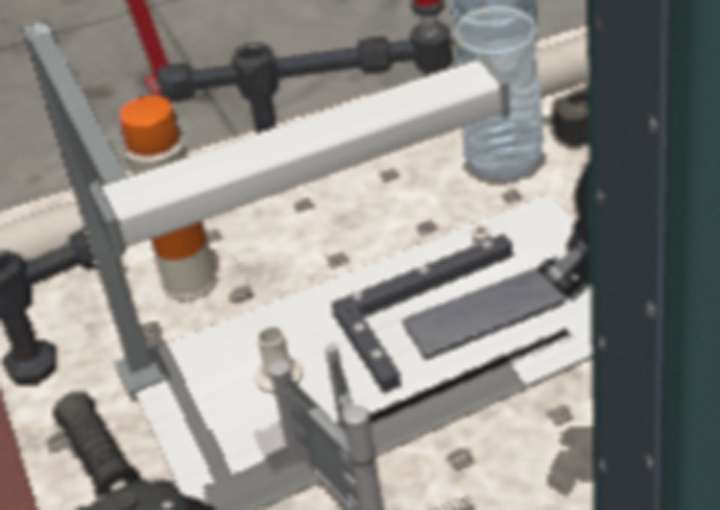

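The screen is fully folded: the pivot-to-lead spacing is 44.9 mm, which gives 1.38 rad, and 20 N was felt at the stop. Next, the file.

Call:
jog_arm(commands=[{"x": 0.003, "y": -0.038, "z": 0, "rx": 0, "ry": 0.044, "rz": -0.05, "gripper": 0.05}, {"x": 0.006, "y": -0.076, "z": 0, "rx": -0.008, "ry": 0.088, "rz": -0.1, "gripper": 0.05}, {"x": 0.009, "y": -0.114, "z": 0, "rx": -0.012, "ry": 0.13, "rz": -0.15, "gripper": 0.05}, {"x": 0.012, "y": -0.15, "z": 0, "rx": -0.016, "ry": 0.175, "rz": -0.2, "gripper": 0.05}, {"x": 0.015, "y": -0.19, "z": -0.01, "rx": -0.02, "ry": 0.22, "rz": -0.25, "gripper": 0.05}, {"x": 0.018, "y": -0.23, "z": -0.025, "rx": -0.025, "ry": 0.262, "rz": -0.3, "gripper": 0.05}, {"x": 0.021, "y": -0.265, "z": -0.04, "rx": -0.03, "ry": 0.306, "rz": -0.35, "gripper": 0.05}, {"x": 0.024, "y": -0.3, "z": -0.05, "rx": -0.034, "ry": 0.35, "rz": -0.4, "gripper": 0.05}, {"x": 0.026, "y": -0.33, "z": -0.065, "rx": -0.038, "ry": 0.395, "rz": -0.45, "gripper": 0.05}, {"x": 0.028, "y": -0.347, "z": -0.074, "rx": -0.041, "ry": 0.437, "rz": -0.502, "gripper": 0.05}])

```text
time: 6.12
position: [0.4805, -0.3081, 0.1514]
tcp_rot: [0.458, -0.536, 0.544, -0.454]
wrist_force: [-0.3, 0.5, 1.3]
finger_gap: 0.0502
```

```bash
python3 - <<'E'
from h import *
st(des(-9,0,-1),[.475,-.299,.15])
s=env.snapshot("wrist"); cv2.imwrite("pics/w7.png",s["color"])
s=env.snapshot("top"); crop(s,"t7.png",130,150,400,320,3)
E
```

```text
t 6.12 pos [ 0.4805 -0.3081  0.1514] Y [ 0.003 -0.012 -1.   ] X [-0.168 -0.986  0.011] gap 0.0502
 F [-0.3  0.5  1.3] j [-0.69  0.42  1.69 -0.01  1.02  1.06]
 rot [0.012 0.004 0.011]
 shift [-0.0055  0.0091 -0.0014]
```

View pics/w7.png

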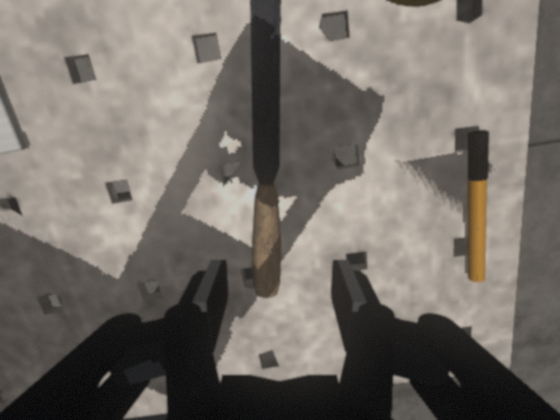

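View pics/t7.png

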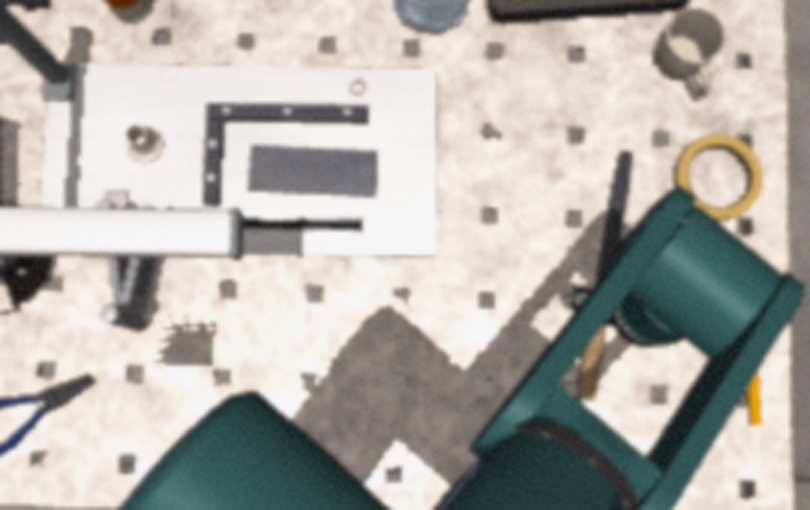

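```bash
python3 - <<'E'
from h import *
s=env.snapshot("wrist")
e=onz(s,266,297,.015);f=onz(s,266.5,182,.013);b=onz(s,265,40,.008)
for p in(e,f,b): print(np.round(p*1000,1))
d=(b-e)[:2]; L=np.linalg.norm(d);d/=L; print("dir",d,np.degrees(np.arctan2(d[1],d[0])),"he-ferr",np.linalg.norm(e-f))
yw=np.degrees(np.arctan2(d[1],d[0]))
g=e[:2]+d*.078; print("grip from end",g); print("from ferr(y=48..53)",f[:2]-d*.022)
st(des(yw,0,-1),[*g,.014])
E
```

```text
[ 394.5 -282.8   15. ]
[ 500.3 -302.3   13. ]
[ 605. -320.    8.]
dir [ 0.98475516 -0.17394619] -10.01733898278439 he-ferr 0.10757405089936693
grip from end [ 0.471349   -0.29637697]
from ferr(y=48..53) [ 0.47864276 -0.29850249]
t 6.27 pos [ 0.4807 -0.3052  0.1515] Y [ 0.005 -0.01  -1.   ] X [-0.164 -0.986  0.009] gap 0.0503
 F [-0.4 -0.1  0.5] j [-0.68  0.42  1.69 -0.01  1.02  1.05]
 rot [ 0.01   0.004 -0.01 ]
 shift [-0.0094  0.0088 -0.1375]
```

Call:
jog_arm(commands=[{"x": -0.003, "y": 0.004, "z": -0.03, "rx": 0.01, "ry": 0.004, "rz": -0.01, "gripper": 0.05}, {"x": -0.007, "y": 0.008, "z": -0.06, "rx": 0.01, "ry": 0.004, "rz": -0.01, "gripper": 0.05}, {"x": -0.007, "y": 0.008, "z": -0.085, "rx": 0.01, "ry": 0.004, "rz": -0.01, "gripper": 0.05}, {"x": -0.007, "y": 0.008, "z": -0.105, "rx": 0.01, "ry": 0.004, "rz": -0.01, "gripper": 0.05}, {"x": -0.007, "y": 0.008, "z": -0.12, "rx": 0.01, "ry": 0.004, "rz": -0.01, "gripper": 0.05}, {"x": -0.007, "y": 0.008, "z": -0.128, "rx": 0.01, "ry": 0.004, "rz": -0.01, "gripper": 0.05}])

```text
time: 6.77
position: [0.4724, -0.2951, 0.0225]
tcp_rot: [-0.455, 0.542, -0.54, 0.455]
wrist_force: [0.2, -0.2, -0.5]
finger_gap: 0.05
```

```bash
python3 - <<'E'
from h import *
s=env.snapshot("wrist"); cv2.imwrite("pics/w8.png",s["color"])
st(des(-10,0,-1),[.474,-.297,.022])
E
```

```text
t 6.82 pos [ 0.4723 -0.2951  0.0219] Y [-0.002  0.003 -1.   ] X [-0.172 -0.985 -0.003] gap 0.0500
 F [-1.2 -1.  -1. ] j [-0.68  0.6   1.8   0.    0.74  1.06]
 rot [-0.003 -0.002 -0.001]
 shift [ 0.0017 -0.0019  0.0001]
```

View pics/w8.png

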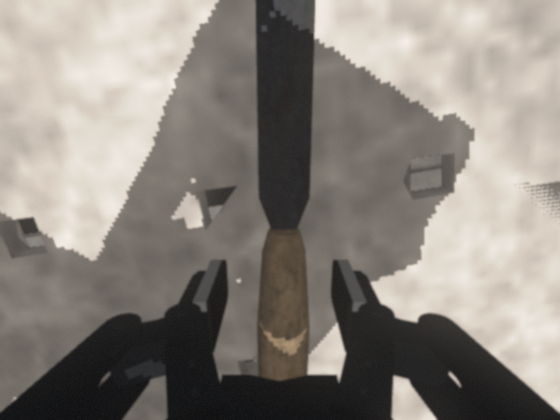

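The handle sits centred between the pads (about px 283). Closing.

Call:
jog_arm(commands=[{"x": 0.001, "y": -0.001, "z": 0.001, "rx": 0, "ry": 0, "rz": 0, "gripper": 0.0}, {"x": 0.001, "y": -0.001, "z": 0.001, "rx": 0, "ry": 0, "rz": 0, "gripper": 0.0}, {"x": 0.001, "y": -0.001, "z": 0.001, "rx": 0, "ry": 0, "rz": 0, "gripper": 0.0}, {"x": 0.001, "y": -0.001, "z": 0.001, "rx": 0, "ry": 0, "rz": 0, "gripper": 0.0}, {"x": 0.001, "y": -0.001, "z": 0.001, "rx": 0, "ry": 0, "rz": 0, "gripper": 0.0}], force=100)

```text
time: 7.23
position: [0.4738, -0.2963, 0.0245]
tcp_rot: [-0.454, 0.542, -0.541, 0.455]
wrist_force: [-0.8, 2.4, 6.5]
finger_gap: 0.0179
```

```bash
python3 - <<'E'
from h import *
st()
E
```

```text
t 7.23 pos [ 0.4738 -0.2963  0.0245] Y [-0.     0.002 -1.   ] X [-0.172 -0.985 -0.002] gap 0.0179
 F [-0.8  2.4  6.5] j [-0.68  0.6   1.8   0.    0.75  1.06]
```

Call:
jog_arm(commands=[{"x": 0, "y": 0, "z": 0.01, "rx": 0, "ry": 0, "rz": 0, "gripper": 0.0}, {"x": 0, "y": 0, "z": 0.025, "rx": 0, "ry": 0, "rz": 0, "gripper": 0.0}, {"x": 0, "y": 0, "z": 0.045, "rx": 0, "ry": 0, "rz": 0, "gripper": 0.0}, {"x": 0, "y": 0, "z": 0.065, "rx": 0, "ry": 0, "rz": 0, "gripper": 0.0}, {"x": 0, "y": 0, "z": 0.065, "rx": 0, "ry": 0, "rz": 0, "gripper": 0.0}])

```text
time: 7.65
position: [0.4761, -0.2981, 0.0938]
tcp_rot: [0.454, -0.539, 0.543, -0.456]
wrist_force: [1.2, -0.1, -1.4]
finger_gap: 0.0178
```

```bash
python3 - <<'E'
from h import *
st()
s=env.snapshot("wrist"); cv2.imwrite("pics/w9.png",s["color"])
s=env.snapshot("top"); crop(s,"t9.png",290,180,400,310,4)
s=env.snapshot("scene"); crop(s,"s9.png",200,100,500,340,2)
E
```

```text
t 7.65 pos [ 0.4761 -0.2981  0.0938] Y [ 0.006 -0.002 -1.   ] X [-0.172 -0.985  0.001] gap 0.0178
 F [ 1.2 -0.1 -1.4] j [-0.68  0.49  1.76  0.    0.89  1.06]
```

View pics/w9.png

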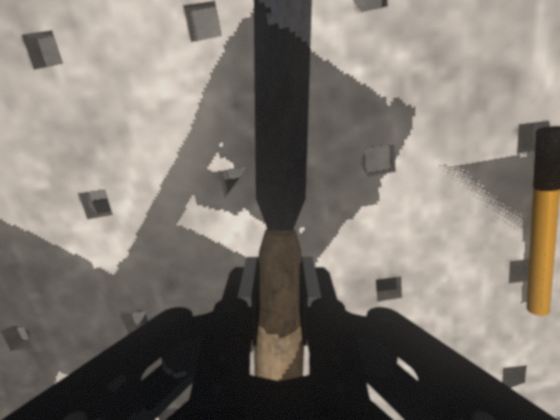

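View pics/t9.png

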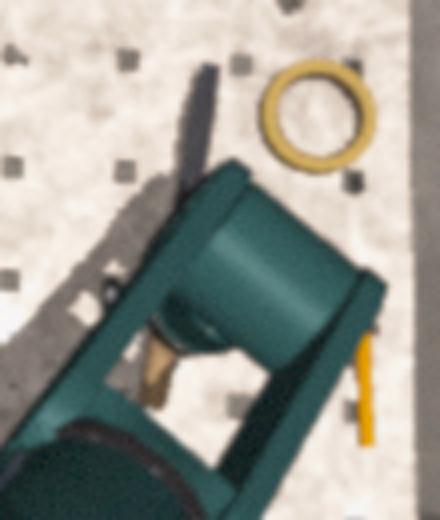

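View pics/s9.png

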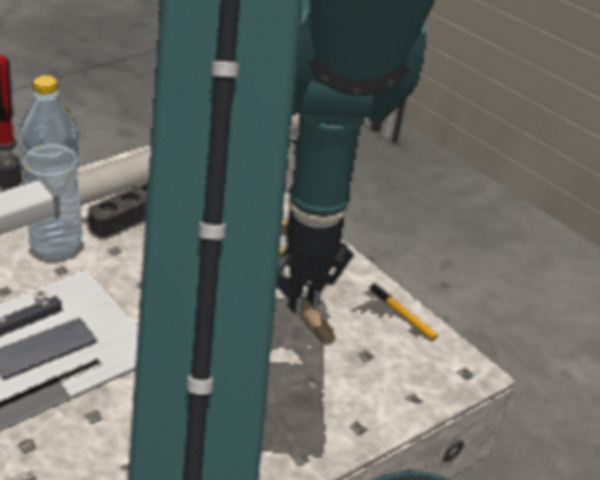

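```bash
python3 - <<'E'
from h import *
o=env.observe(); s=env.snapshot("top"); R=Ro.from_quat(o["tcp_rot"]).as_matrix(); X=R[:,0]
p=np.array(o["position"])
for u,v in [(211,66),(209,62),(213,70)]:
    c,d=ray(s,290+u/4-.4,180+v/4-.4); k=X@(p-c)/(X@d); q=c+k*d
    print(np.round(q,4),np.linalg.norm((q-p)[:2]),(q-p)[2])
w=env.snapshot("wrist")
# wrist: handle/blade junction pixel
E
```

```text
[ 0.6815 -0.3325  0.0978] 0.21085400249608227 0.008091637168686022
[ 0.6884 -0.3337  0.0823] 0.21787902090378308 -0.007394406398060521
[ 0.6747 -0.3314  0.1129] 0.20399383954768996 0.023214281662805286
```

```bash
cat >> h.py <<'E'
def dark(s,box,z,thr=120,show=None):
    x0,y0,x1,y1=box; k=4
    g=cv2.cvtColor(cv2.resize(s["color"][y0:y1,x0:x1],None,fx=k,fy=k,interpolation=cv2.INTER_CUBIC),cv2.COLOR_BGR2GRAY)
    b=(g<thr).astype(np.uint8); cs,_=cv2.findContours(b,cv2.RETR_EXTERNAL,cv2.CHAIN_APPROX_NONE)
    out=[]
    for c in sorted(cs,key=cv2.contourArea,reverse=True)[:6]:
        if cv2.contourArea(c)<k*k*40: continue
        P=np.array([onz(s,x0+(u+.5)/k-.5,y0+(v+.5)/k-.5,z)[:2]*1000 for u,v in c[:,0]],np.float32); out.append(P)
    return out
E
python3 - <<'E'
from h import *
s=env.snapshot("top")
for z in(.018,.028,.008):
  for P in dark(s,(190,180,272,215),z):
    r=cv2.minAreaRect(P); print(z,np.round(r[0],1),np.round(r[1],1),round(r[2],2))
# stop front edges: line fits
P=dark(s,(190,180,272,215),.008)
big=max(P,key=lambda q:np.ptp(q[:,0])*np.ptp(q[:,1]) if True else 0)
for P_ in P: print(len(P_),P_.min(0),P_.max(0))
E
```

```text
0.018 [654.1  31.1] [140.5  45.8] 88.63
0.018 [678.1  63.3] [106.3 186.3] 1.33
0.028 [652.1  30.3] [139.5  45.4] 88.63
0.028 [675.9  62.2] [105.5 185. ] 1.33
0.008 [656.  32.] [141.5  46.1] 88.63
0.008 [680.2  64.4] [107.  187.7] 1.33
527 [632.8726   -38.583996] [680.481   102.77436]
724 [624.53906  -28.573786] [733.3105  158.59483]
```

```bash
python3 - <<'E'
from h import *
s=env.snapshot("top")
for thr in (140,165,185):
  for P in dark(s,(190,180,272,215),.018,thr)[:2]:
    r=cv2.minAreaRect(P); print(thr,"18",np.round(r[0],1),np.round(r[1],1),round(r[2],2))
  for P in dark(s,(190,180,272,215),.008,thr)[:2]:
    if np.ptp(P[:,1])<170: continue
    a=P[(abs(P[:,0]-711)<8)&(P[:,1]>-20)&(P[:,1]<120)]
    vx,vy,x,y=cv2.fitLine(a,cv2.DIST_HUBER,0,.01,.01).ravel(); print(" back face: yaw",np.degrees(np.arctan(-vx/vy)),"x at y=60:",x+vx/vy*(60-y),len(a))
    a=P[(abs(P[:,1]-136)<8)&(P[:,0]>640)&(P[:,0]<695)]
    vx,vy,x,y=cv2.fitLine(a,cv2.DIST_HUBER,0,.01,.01).ravel(); print(" side face: yaw",np.degrees(np.arctan(vy/vx)),"y at x=680:",y+vy/vx*(680-x),len(a))
E
```

```text
140 18 [653.3  31. ] [144.5  50.9] 88.54
140 18 [678.6  64.1] [107.2 188. ] 1.38
 back face: yaw 0.67455375 x at y=60: 714.3162 159
 side face: yaw -2.0640109 y at x=680: 139.35658 62
165 18 [653.2  31.2] [148.1  54.5] 88.5
165 18 [679.   63.7] [108.1 190.6] 1.38
 back face: yaw 0.24067971 x at y=60: 713.19104 159
 side face: yaw -2.1506653 y at x=680: 138.23961 62
185 18 [652.8  31.2] [149.9  57.2] 88.52
185 18 [679.5  64.3] [109.  191.9] 1.38
 back face: yaw 0.74545795 x at y=60: 712.57733 159
 side face: yaw -2.1574292 y at x=680: 137.3624 62
```

```bash
python3 - <<'E'
from h import *
st(des(.8,0,-1),[.455,-.075,.0345])
E
```

```text
t 8.00 pos [ 0.4731 -0.2957  0.0884] Y [-0.002  0.004 -1.   ] X [-0.172 -0.985 -0.003] gap 0.0179
 F [ 0.3  0.3 -1.8] j [-0.68  0.5   1.76  0.    0.89  1.06]
 rot [-0.004 -0.002  0.187]
 shift [-0.0181  0.2207 -0.0539]
```

Call:
jog_arm(commands=[{"x": -0.002, "y": 0.03, "z": 0, "rx": 0, "ry": 0, "rz": 0.03, "gripper": 0}, {"x": -0.004, "y": 0.06, "z": 0, "rx": 0, "ry": 0, "rz": 0.06, "gripper": 0}, {"x": -0.008, "y": 0.09, "z": 0, "rx": 0, "ry": 0, "rz": 0.09, "gripper": 0}, {"x": -0.01, "y": 0.12, "z": 0, "rx": 0, "ry": 0, "rz": 0.12, "gripper": 0}, {"x": -0.013, "y": 0.15, "z": 0, "rx": 0, "ry": 0, "rz": 0.15, "gripper": 0}, {"x": -0.016, "y": 0.18, "z": 0, "rx": -0.004, "ry": 0, "rz": 0.17, "gripper": 0}, {"x": -0.018, "y": 0.205, "z": -0.01, "rx": -0.004, "ry": -0.002, "rz": 0.187, "gripper": 0}, {"x": -0.018, "y": 0.217, "z": -0.025, "rx": -0.004, "ry": -0.002, "rz": 0.187, "gripper": 0}, {"x": -0.018, "y": 0.22, "z": -0.035, "rx": -0.004, "ry": -0.002, "rz": 0.187, "gripper": 0}, {"x": -0.018, "y": 0.22, "z": -0.04, "rx": -0.004, "ry": -0.002, "rz": 0.187, "gripper": 0}])

```text
time: 8.83
position: [0.4537, -0.0741, 0.0469]
tcp_rot: [0.505, -0.497, 0.495, -0.503]
wrist_force: [0.5, -0.5, -2.1]
finger_gap: 0.0177
```

```bash
python3 - <<'E'
from h import *
st(des(.8,0,-1),[.455,-.075,.0345])
s=env.snapshot("wrist"); cv2.imwrite("pics/w10.png",s["color"])
s=env.snapshot("scene"); crop(s,"s10.png",130,190,380,340,3)
s=env.snapshot("top"); crop(s,"t10.png",180,160,300,250,6)
E
```

```text
t 8.83 pos [ 0.4537 -0.0741  0.0469] Y [-0.003  0.001 -1.   ] X [ 0.016 -1.    -0.001] gap 0.0177
 F [ 0.5 -0.5 -2.1] j [-0.31  0.47  2.01 -0.    0.67  1.24]
 rot [-0.001 -0.003 -0.002]
 shift [ 0.0013 -0.0009 -0.0124]
```

View pics/w10.png

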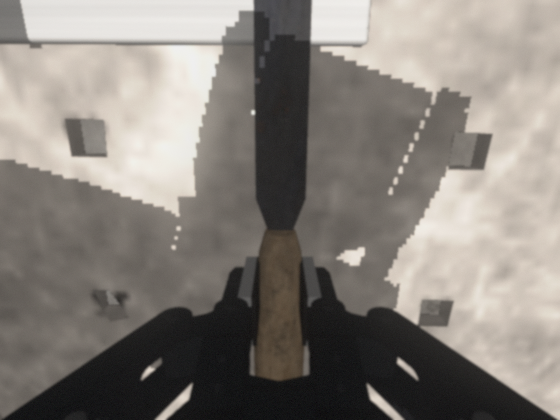

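View pics/s10.png

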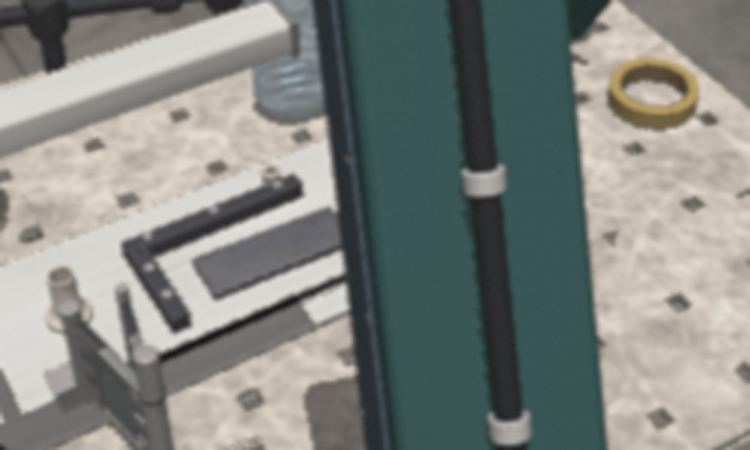

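View pics/t10.png

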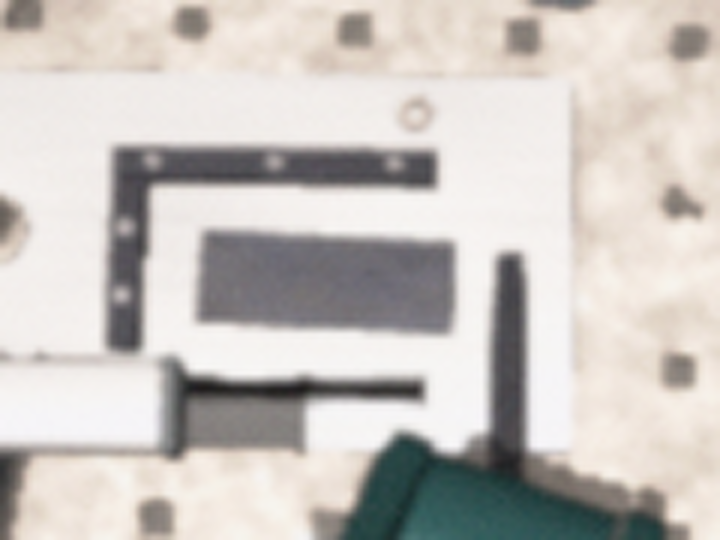

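The file blade (top crop, x 495–525) lies about 20 mm right of the plate's edge and over the sheet. I lower it slowly and watch the force.

Call:
jog_arm(commands=[{"x": 0, "y": 0, "z": -0.004, "rx": 0, "ry": 0, "rz": 0, "gripper": 0}, {"x": 0, "y": 0, "z": -0.008, "rx": 0, "ry": 0, "rz": 0, "gripper": 0}, {"x": 0, "y": 0, "z": -0.011, "rx": 0, "ry": 0, "rz": 0, "gripper": 0}, {"x": 0, "y": 0, "z": -0.013, "rx": 0, "ry": 0, "rz": 0, "gripper": 0}, {"x": 0, "y": 0, "z": -0.013, "rx": 0, "ry": 0, "rz": 0, "gripper": 0}])

```text
time: 9.4
position: [0.4548, -0.0761, 0.0346]
tcp_rot: [0.504, -0.497, 0.496, -0.503]
wrist_force: [-0.6, -0.2, -1.2]
finger_gap: 0.0182
```

```bash
python3 - <<'E'
from h import *
o=st(); print(o["torque"])
E
```

```text
t 9.40 pos [ 0.4548 -0.0761  0.0346] Y [-0.002  0.    -1.   ] X [ 0.013 -1.    -0.   ] gap 0.0182
 F [-0.6 -0.2 -1.2] j [-0.32  0.5   2.01 -0.    0.63  1.24]
[-0.04344744  0.03995118  0.03020455]
```

Call:
jog_arm(commands=[{"x": 0, "y": 0, "z": -0.002, "rx": 0, "ry": 0, "rz": 0, "gripper": 0}, {"x": 0, "y": 0, "z": -0.003, "rx": 0, "ry": 0, "rz": 0, "gripper": 0}, {"x": 0, "y": 0, "z": -0.003, "rx": 0, "ry": 0, "rz": 0, "gripper": 0}])

```text
time: 9.65
position: [0.4549, -0.0762, 0.0315]
tcp_rot: [0.504, -0.497, 0.496, -0.503]
wrist_force: [-0.2, -0.3, -1.9]
finger_gap: 0.0182
```

```bash
python3 - <<'E'
from h import *
o=st(); print(o["torque"])
E
```

```text
t 9.65 pos [ 0.4549 -0.0762  0.0315] Y [-0.001 -0.    -1.   ] X [ 0.013 -1.     0.   ] gap 0.0182
 F [-0.2 -0.3 -1.9] j [-0.32  0.5   2.01 -0.    0.63  1.24]
[-0.00791003 -0.07819279 -0.08302101]
```

Call:
jog_arm(commands=[{"x": 0, "y": 0, "z": -0.002, "rx": 0, "ry": 0, "rz": 0, "gripper": 0}, {"x": 0, "y": 0, "z": -0.004, "rx": 0, "ry": 0, "rz": 0, "gripper": 0}, {"x": 0, "y": 0, "z": -0.004, "rx": 0, "ry": 0, "rz": 0, "gripper": 0}])

```text
time: 9.9
position: [0.455, -0.0762, 0.0273]
tcp_rot: [0.504, -0.497, 0.496, -0.503]
wrist_force: [0.2, -0.0, -0.2]
finger_gap: 0.0181
```

```bash
python3 - <<'E'
from h import *
o=st(); print(o["torque"])
s=env.snapshot("top"); crop(s,"t11.png",180,160,300,250,6)
E
```

```text
t 9.90 pos [ 0.455  -0.0762  0.0273] Y [-0.001 -0.    -1.   ] X [ 0.013 -1.     0.   ] gap 0.0181
 F [ 0.2 -0.  -0.2] j [-0.32  0.51  2.02 -0.    0.62  1.24]
[-0.00971883 -0.19725812 -0.00285149]
```

View pics/t11.png

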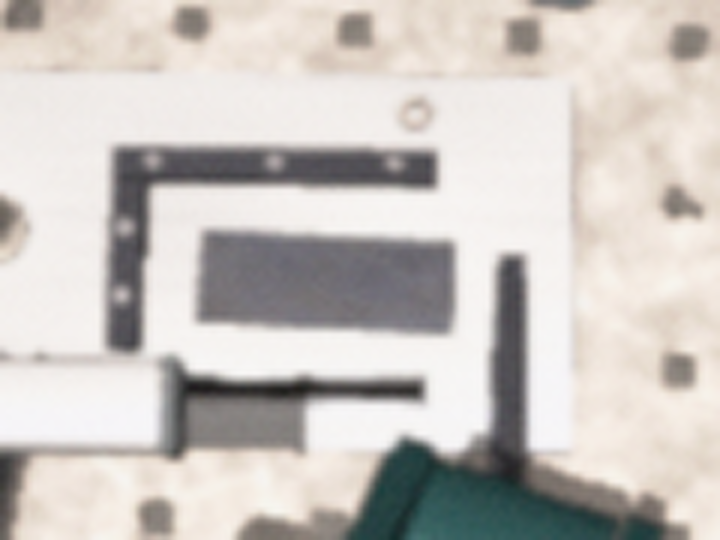

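Fz and the pitch moment show the tip just touching the base at TCP z of about 0.028. I raise it 3 mm and push +y.

Call:
jog_arm(commands=[{"x": 0, "y": 0, "z": 0.003, "rx": 0, "ry": 0, "rz": 0, "gripper": 0}, {"x": 0, "y": 0.005, "z": 0.003, "rx": 0, "ry": 0, "rz": 0, "gripper": 0}, {"x": 0, "y": 0.01, "z": 0.003, "rx": 0, "ry": 0, "rz": 0, "gripper": 0}, {"x": 0, "y": 0.015, "z": 0.003, "rx": 0, "ry": 0, "rz": 0, "gripper": 0}, {"x": 0, "y": 0.019, "z": 0.003, "rx": 0, "ry": 0, "rz": 0, "gripper": 0}, {"x": 0, "y": 0.023, "z": 0.003, "rx": 0, "ry": 0, "rz": 0, "gripper": 0}, {"x": 0, "y": 0.027, "z": 0.003, "rx": 0, "ry": 0, "rz": 0, "gripper": 0}, {"x": 0, "y": 0.031, "z": 0.003, "rx": 0, "ry": 0, "rz": 0, "gripper": 0}, {"x": 0, "y": 0.034, "z": 0.003, "rx": 0, "ry": 0, "rz": 0, "gripper": 0}, {"x": 0, "y": 0.034, "z": 0.003, "rx": 0, "ry": 0, "rz": 0, "gripper": 0}])

```text
time: 10.78
position: [0.4551, -0.0417, 0.0304]
tcp_rot: [0.504, -0.497, 0.496, -0.503]
wrist_force: [0.4, -2.1, -0.6]
finger_gap: 0.0181
```

```bash
python3 - <<'E'
from h import *
o=st(); print(o["torque"])
s=env.snapshot("top"); crop(s,"t12.png",180,160,300,250,6)
E
```

```text
t 10.78 pos [ 0.4551 -0.0417  0.0304] Y [-0.001 -0.    -1.   ] X [ 0.014 -1.     0.   ] gap 0.0181
 F [ 0.4 -2.1 -0.6] j [-0.24  0.5   2.03 -0.    0.62  1.32]
[-0.277381   -0.09516397 -0.37039009]
```

View pics/t12.png

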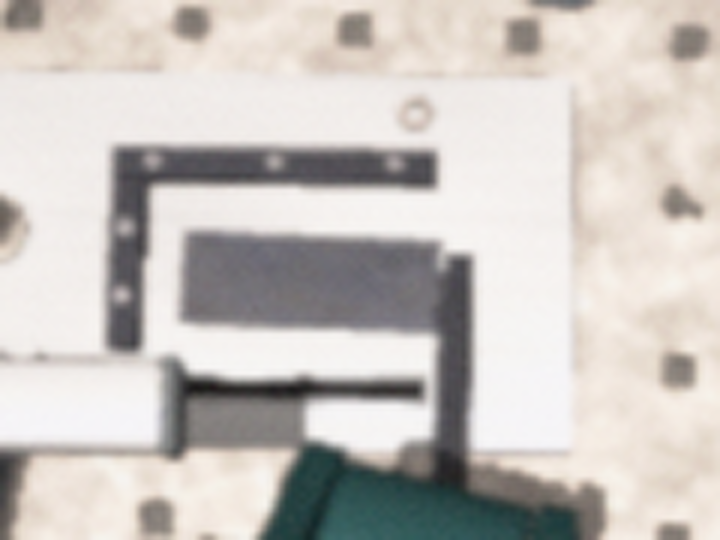

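Call:
jog_arm(commands=[{"x": 0, "y": -0.008, "z": 0, "rx": 0, "ry": 0, "rz": 0, "gripper": 0}, {"x": 0.005, "y": -0.008, "z": 0, "rx": 0, "ry": 0, "rz": 0.03, "gripper": 0}, {"x": 0.005, "y": -0.006, "z": 0, "rx": 0, "ry": 0, "rz": 0.05, "gripper": 0}, {"x": 0.005, "y": -0.002, "z": 0, "rx": 0, "ry": 0, "rz": 0.05, "gripper": 0}, {"x": 0.005, "y": 0.002, "z": 0, "rx": 0, "ry": 0, "rz": 0.05, "gripper": 0}, {"x": 0.005, "y": 0.005, "z": 0, "rx": 0, "ry": 0, "rz": 0.05, "gripper": 0}, {"x": 0.005, "y": 0.008, "z": 0, "rx": 0, "ry": 0, "rz": 0.05, "gripper": 0}, {"x": 0.005, "y": 0.008, "z": 0, "rx": 0, "ry": 0, "rz": 0.05, "gripper": 0}])

```text
time: 11.5
position: [0.4598, -0.0333, 0.0304]
tcp_rot: [0.516, -0.484, 0.483, -0.515]
wrist_force: [0.7, -1.9, -3.1]
finger_gap: 0.0177
```

```bash
python3 - <<'E'
from h import *
o=st(); print(o["torque"])
s=env.snapshot("top"); crop(s,"t13.png",180,160,300,250,6)
E
```

```text
t 11.50 pos [ 0.4598 -0.0333  0.0304] Y [-0.002  0.    -1.   ] X [ 0.064 -0.998 -0.   ] gap 0.0177
 F [ 0.7 -1.9 -3.1] j [-0.22  0.5   2.02 -0.    0.62  1.28]
[-0.23785283 -0.11080281 -0.34181289]
```

View pics/t13.png

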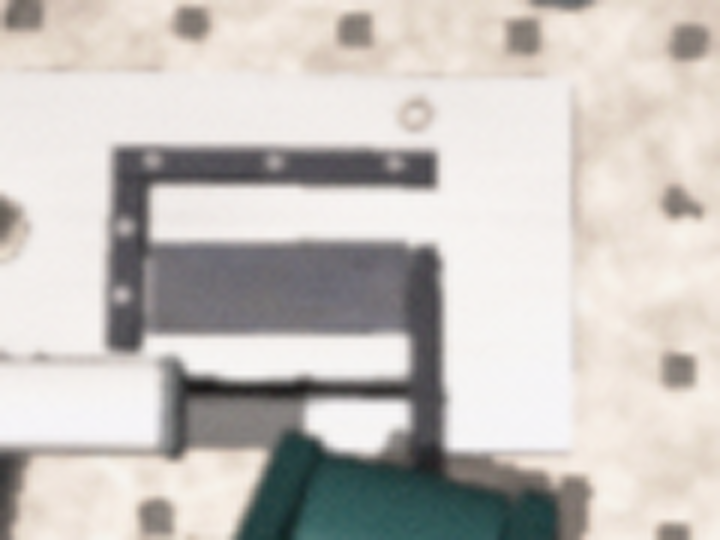

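Call:
jog_arm(commands=[{"x": 0, "y": -0.015, "z": 0, "rx": 0, "ry": 0, "rz": 0, "gripper": 0}, {"x": 0, "y": -0.015, "z": 0.03, "rx": 0, "ry": 0, "rz": 0, "gripper": 0}, {"x": -0.02, "y": -0.01, "z": 0.045, "rx": 0, "ry": 0, "rz": 0, "gripper": 0}, {"x": -0.045, "y": 0.01, "z": 0.045, "rx": 0, "ry": 0, "rz": -0.02, "gripper": 0}, {"x": -0.06, "y": 0.04, "z": 0.045, "rx": 0, "ry": 0, "rz": -0.04, "gripper": 0}, {"x": -0.07, "y": 0.07, "z": 0.045, "rx": 0, "ry": 0, "rz": -0.05, "gripper": 0}, {"x": -0.072, "y": 0.09, "z": 0.045, "rx": 0, "ry": 0, "rz": -0.05, "gripper": 0}, {"x": -0.072, "y": 0.09, "z": 0.03, "rx": 0, "ry": 0, "rz": -0.05, "gripper": 0}, {"x": -0.072, "y": 0.09, "z": 0.02, "rx": 0, "ry": 0, "rz": -0.05, "gripper": 0}])

```text
time: 12.3
position: [0.3869, 0.0579, 0.0502]
tcp_rot: [0.505, -0.496, 0.495, -0.504]
wrist_force: [-0.7, 0.3, -2.2]
finger_gap: 0.0176
```

```bash
python3 - <<'E'
from h import *
o=st(des(.8,0,-1)); print(o["torque"])
s=env.snapshot("top"); crop(s,"t14.png",180,160,300,250,6)
s=env.snapshot("scene"); crop(s,"s14.png",130,190,380,340,3)
s=env.snapshot("wrist"); cv2.imwrite("pics/w14.png",s["color"])
E
```

```text
t 12.30 pos [0.3869 0.0579 0.0502] Y [-0.002  0.    -1.   ] X [ 0.018 -1.    -0.   ] gap 0.0176
 F [-0.7  0.3 -2.2] j [-0.03  0.41  2.15  0.    0.58  1.52]
 rot [-0.    -0.002 -0.004]
[-0.03204892  0.10285824 -0.02168148]
```

View pics/t14.png

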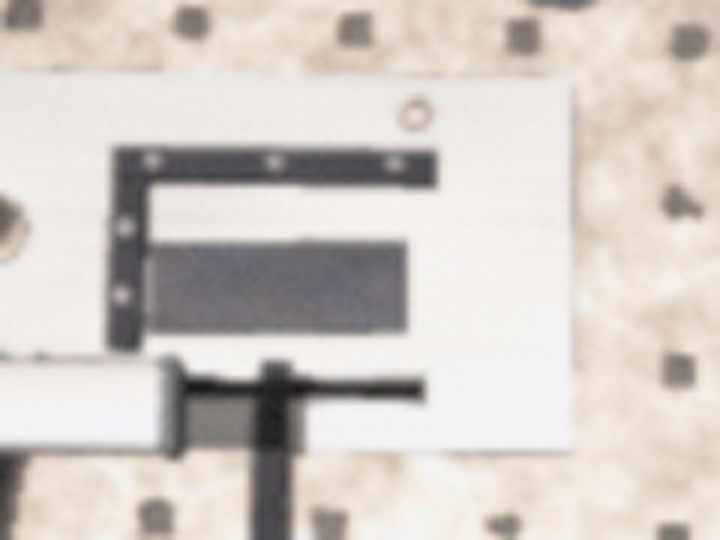

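View pics/s14.png

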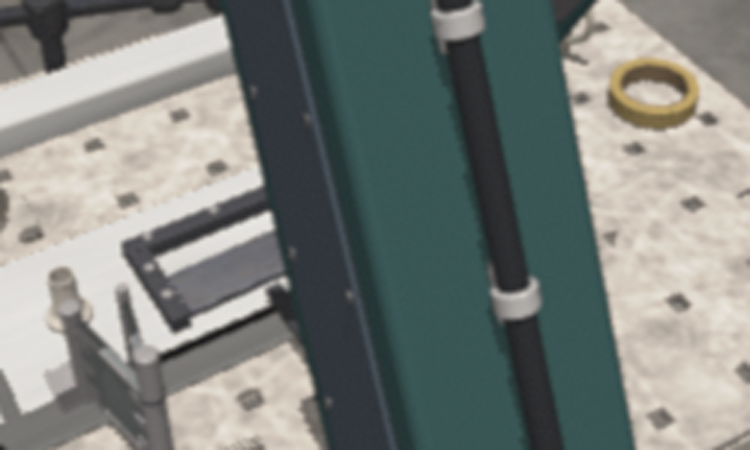

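View pics/w14.png

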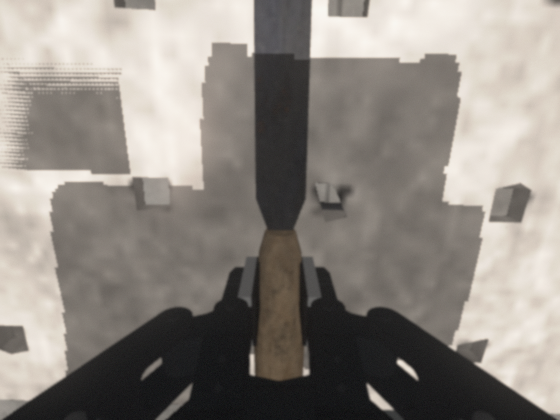

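Call:
jog_arm(commands=[{"x": 0, "y": 0, "z": -0.01, "rx": 0, "ry": 0, "rz": 0, "gripper": 0}, {"x": 0, "y": 0, "z": -0.017, "rx": 0, "ry": 0, "rz": 0, "gripper": 0}, {"x": 0.002, "y": 0, "z": -0.02, "rx": 0, "ry": 0, "rz": 0, "gripper": 0}, {"x": 0.008, "y": 0, "z": -0.02, "rx": 0, "ry": 0, "rz": 0, "gripper": 0}, {"x": 0.014, "y": 0, "z": -0.02, "rx": 0, "ry": 0, "rz": 0, "gripper": 0}, {"x": 0.02, "y": 0, "z": -0.02, "rx": 0, "ry": 0, "rz": 0, "gripper": 0}, {"x": 0.025, "y": 0, "z": -0.02, "rx": 0, "ry": 0, "rz": 0, "gripper": 0}, {"x": 0.03, "y": 0, "z": -0.02, "rx": 0, "ry": 0, "rz": 0, "gripper": 0}, {"x": 0.035, "y": 0, "z": -0.02, "rx": 0, "ry": 0, "rz": 0, "gripper": 0}, {"x": 0.035, "y": 0, "z": -0.02, "rx": 0, "ry": 0, "rz": 0, "gripper": 0}])

```text
time: 13.28
position: [0.4233, 0.0568, 0.0302]
tcp_rot: [0.505, -0.497, 0.495, -0.503]
wrist_force: [-0.5, -0.0, -1.6]
finger_gap: 0.0179
```

```bash
python3 - <<'E'
from h import *
o=st(des(.8,0,-1)); print(o["torque"])
s=env.snapshot("top"); crop(s,"t15.png",180,160,300,250,6)
E
```

```text
t 13.28 pos [0.4233 0.0568 0.0302] Y [-0.002  0.    -1.   ] X [ 0.016 -1.    -0.   ] gap 0.0179
 F [-0.5 -0.  -1.6] j [-0.03  0.48  2.09 -0.    0.58  1.53]
 rot [-0.    -0.002 -0.002]
[ 0.04821706 -0.17573225  0.03433121]
```

View pics/t15.png

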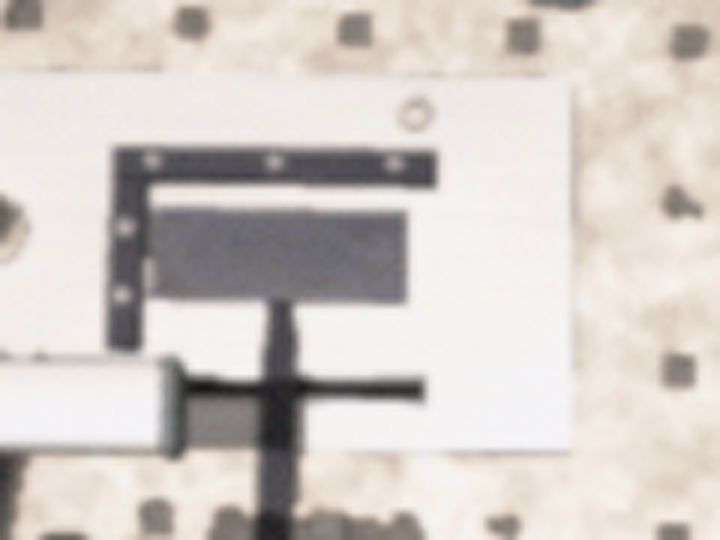

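Call:
jog_arm(commands=[{"x": 0.004, "y": 0, "z": 0, "rx": 0, "ry": 0, "rz": 0, "gripper": 0}, {"x": 0.008, "y": 0, "z": 0, "rx": 0, "ry": 0, "rz": 0, "gripper": 0}, {"x": 0.011, "y": 0, "z": 0, "rx": 0, "ry": 0, "rz": 0, "gripper": 0}, {"x": 0.013, "y": 0, "z": 0, "rx": 0, "ry": 0, "rz": 0, "gripper": 0}, {"x": 0.015, "y": 0, "z": 0, "rx": 0, "ry": 0, "rz": 0, "gripper": 0}])

```text
time: 13.75
position: [0.4377, 0.0568, 0.03]
tcp_rot: [0.505, -0.497, 0.495, -0.503]
wrist_force: [-5.0, 0.1, -1.2]
finger_gap: 0.0178
```

```bash
python3 - <<'E'
from h import *
o=st(des(.8,0,-1)); print(o["torque"])
s=env.snapshot("top"); crop(s,"t16.png",180,160,300,250,6)
E
```

```text
t 13.75 pos [0.4377 0.0568 0.03  ] Y [-0.003  0.    -1.   ] X [ 0.016 -1.    -0.   ] gap 0.0178
 F [-5.   0.1 -1.2] j [-0.03  0.49  2.06 -0.    0.6   1.53]
 rot [-0.    -0.003 -0.002]
[-0.01155843  0.79054372  0.00617571]
```

View pics/t16.png

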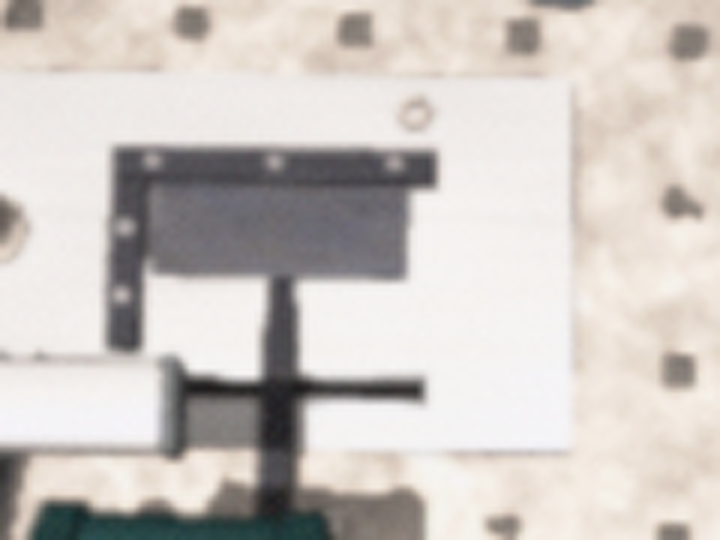

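Call:
jog_arm(commands=[{"x": 0.002, "y": 0, "z": 0, "rx": 0, "ry": 0, "rz": 0, "gripper": 0}, {"x": 0.002, "y": 0, "z": 0, "rx": 0, "ry": 0, "rz": 0, "gripper": 0}, {"x": 0.003, "y": 0, "z": 0, "rx": 0, "ry": 0, "rz": 0, "gripper": 0}])

```text
time: 14.05
position: [0.4378, 0.0569, 0.0295]
tcp_rot: [0.506, -0.498, 0.494, -0.502]
wrist_force: [-7.5, 0.1, -1.1]
finger_gap: 0.0175
```

Call:
jog_arm(commands=[{"x": -0.012, "y": 0, "z": 0, "rx": 0, "ry": 0, "rz": 0, "gripper": 0}, {"x": -0.015, "y": 0, "z": 0.02, "rx": 0, "ry": 0, "rz": 0, "gripper": 0}, {"x": -0.015, "y": -0.03, "z": 0.04, "rx": 0, "ry": 0, "rz": 0, "gripper": 0}, {"x": 0, "y": -0.06, "z": 0.04, "rx": 0, "ry": 0, "rz": 0.015, "gripper": 0}, {"x": 0.02, "y": -0.09, "z": 0.04, "rx": 0, "ry": 0, "rz": 0.03, "gripper": 0}, {"x": 0.035, "y": -0.115, "z": 0.03, "rx": 0, "ry": 0, "rz": 0.035, "gripper": 0}, {"x": 0.035, "y": -0.115, "z": 0.015, "rx": 0, "ry": 0, "rz": 0.035, "gripper": 0}])

```text
time: 14.63
position: [0.4816, -0.0638, 0.0464]
tcp_rot: [0.512, -0.485, 0.49, -0.512]
wrist_force: [0.9, -0.8, -1.7]
finger_gap: 0.0182
```

```bash
python3 - <<'E'
from h import *
o=st(des(.8,0,-1)); print(o["torque"])
s=env.snapshot("top"); crop(s,"t17.png",180,160,300,250,6)
E
```

```text
t 14.63 pos [ 0.4816 -0.0638  0.0464] Y [ 0.005 -0.005 -1.   ] X [ 0.049 -0.999  0.005] gap 0.0182
 F [ 0.9 -0.8 -1.7] j [-0.27  0.49  1.96 -0.01  0.69  1.25]
 rot [ 0.005  0.005 -0.035]
[-0.03612269  0.02333794  0.0080828 ]
```

View pics/t17.png

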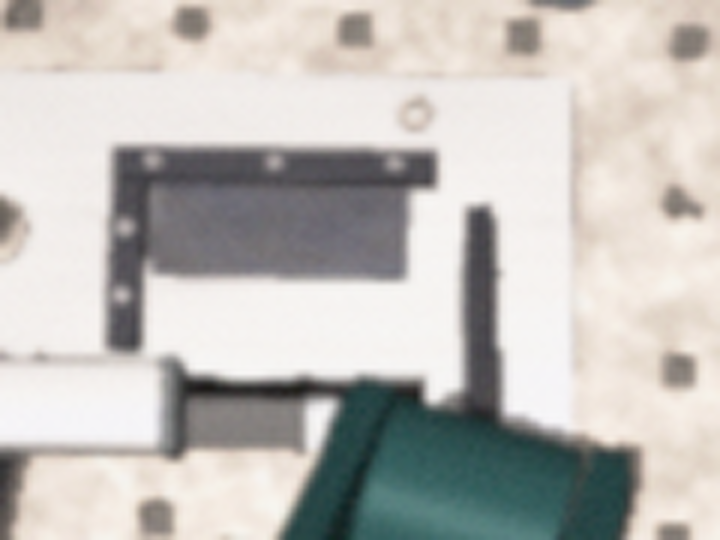

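Call:
jog_arm(commands=[{"x": -0.009, "y": 0, "z": -0.008, "rx": 0.005, "ry": 0.005, "rz": 0, "gripper": 0}, {"x": -0.009, "y": 0.005, "z": -0.016, "rx": 0.005, "ry": 0.005, "rz": 0, "gripper": 0}, {"x": -0.009, "y": 0.012, "z": -0.016, "rx": 0.005, "ry": 0.005, "rz": 0, "gripper": 0}, {"x": -0.009, "y": 0.018, "z": -0.016, "rx": 0.005, "ry": 0.005, "rz": 0, "gripper": 0}, {"x": -0.009, "y": 0.023, "z": -0.016, "rx": 0.005, "ry": 0.005, "rz": 0, "gripper": 0}, {"x": -0.009, "y": 0.026, "z": -0.016, "rx": 0.005, "ry": 0.005, "rz": 0, "gripper": 0}])

```text
time: 15.18
position: [0.4681, -0.0339, 0.0277]
tcp_rot: [0.513, -0.49, 0.485, -0.511]
wrist_force: [-0.4, -1.6, -0.7]
finger_gap: 0.0181
```

```bash
python3 - <<'E'
from h import *
o=st(des(.8,0,-1)); print(o["torque"])
s=env.snapshot("top"); crop(s,"t18.png",180,160,300,250,6)
E
```

```text
t 15.18 pos [ 0.4681 -0.0339  0.0277] Y [-0.008  0.003 -1.   ] X [ 0.049 -0.999 -0.003] gap 0.0181
 F [-0.4 -1.6 -0.7] j [-0.22  0.52  1.99  0.    0.64  1.3 ]
 rot [-0.003 -0.008 -0.035]
[-0.0674803  -0.18881685 -0.12048581]
```

View pics/t18.png

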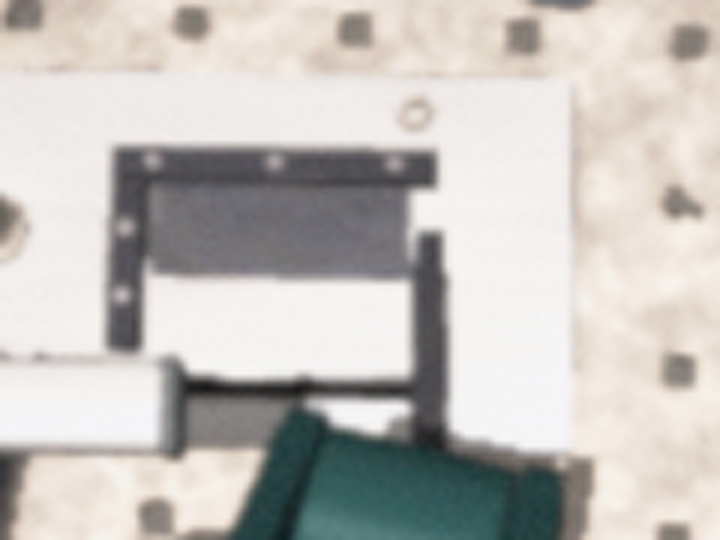

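Call:
jog_arm(commands=[{"x": 0.006, "y": -0.004, "z": 0.003, "rx": 0, "ry": -0.006, "rz": 0, "gripper": 0}, {"x": 0.01, "y": -0.004, "z": 0.003, "rx": 0, "ry": -0.006, "rz": 0, "gripper": 0}, {"x": 0.01, "y": -0.001, "z": 0.003, "rx": 0, "ry": -0.006, "rz": 0, "gripper": 0}, {"x": 0.01, "y": 0.002, "z": 0.003, "rx": 0, "ry": -0.006, "rz": 0, "gripper": 0}, {"x": 0.01, "y": 0.004, "z": 0.003, "rx": 0, "ry": -0.006, "rz": 0, "gripper": 0}, {"x": 0.01, "y": 0.006, "z": 0.003, "rx": 0, "ry": -0.006, "rz": 0, "gripper": 0}])

```text
time: 15.73
position: [0.4783, -0.0278, 0.0307]
tcp_rot: [-0.511, 0.489, -0.487, 0.512]
wrist_force: [-0.3, -2.5, -1.7]
finger_gap: 0.0177
```

```bash
python3 - <<'E'
from h import *
o=st(des(.8,0,-1)); print(o["torque"])
s=env.snapshot("top"); crop(s,"t19.png",180,160,300,250,6)
E
```

```text
t 15.73 pos [ 0.4783 -0.0278  0.0307] Y [-0.001  0.003 -1.   ] X [ 0.048 -0.999 -0.003] gap 0.0177
 F [-0.3 -2.5 -1.7] j [-0.2   0.52  1.98  0.    0.65  1.31]
 rot [-0.003 -0.001 -0.035]
[-0.39516136 -0.13320839 -0.47425939]
```

View pics/t19.png

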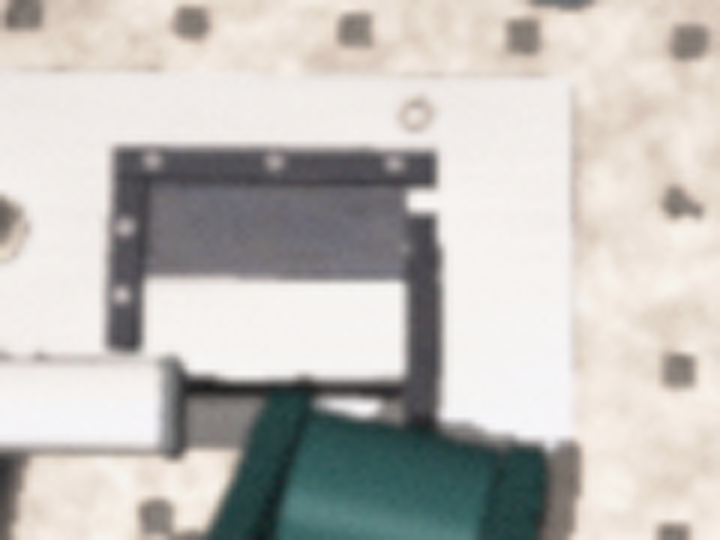

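Call:
jog_arm(commands=[{"x": 0, "y": 0.002, "z": 0, "rx": 0, "ry": 0, "rz": 0, "gripper": 0}, {"x": 0, "y": 0.004, "z": 0, "rx": 0, "ry": 0, "rz": 0, "gripper": 0}, {"x": 0, "y": 0.005, "z": 0, "rx": 0, "ry": 0, "rz": 0, "gripper": 0}])

```text
time: 16.03
position: [0.4778, -0.0225, 0.0306]
tcp_rot: [-0.511, 0.489, -0.487, 0.512]
wrist_force: [-1.8, -5.5, -0.7]
finger_gap: 0.0183
```

```bash
python3 - <<'E'
from h import *
o=st(des(.8,0,-1)); print(o["torque"])
E
```

```text
t 16.03 pos [ 0.4778 -0.0225  0.0306] Y [-0.002  0.003 -1.   ] X [ 0.048 -0.999 -0.003] gap 0.0183
 F [-1.8 -5.5 -0.7] j [-0.19  0.52  1.98  0.    0.65  1.33]
 rot [-0.003 -0.002 -0.034]
[-0.95096928  0.00331048 -1.00898635]
```

```bash
python3 - <<'E'
from h import *
s=env.snapshot("top"); crop(s,"t20.png",180,160,300,250,6)
s=env.snapshot("wrist"); cv2.imwrite("pics/w20.png",s["color"])
E
```

```text
(no output)
```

View pics/t20.png

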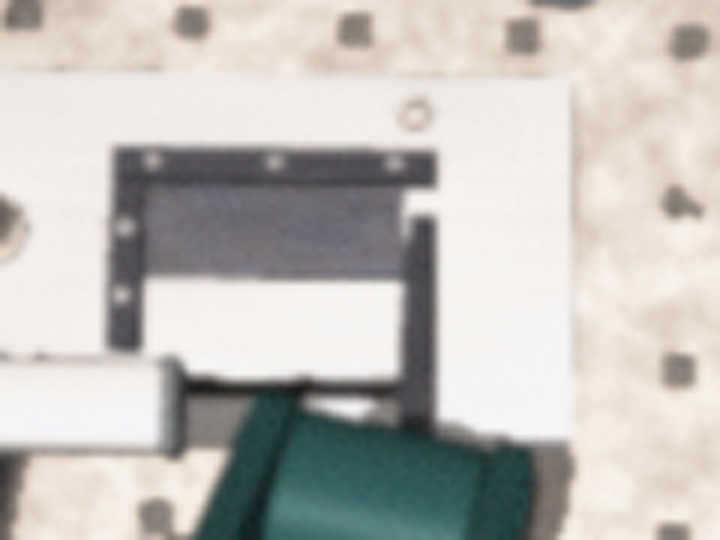

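View pics/w20.png

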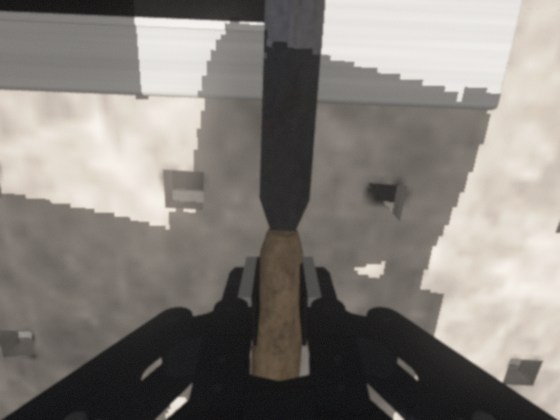

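Call:
jog_arm(commands=[{"x": 0, "y": -0.01, "z": 0, "rx": 0, "ry": 0, "rz": 0, "gripper": 0}, {"x": -0.005, "y": -0.018, "z": 0.02, "rx": 0, "ry": 0, "rz": 0, "gripper": 0}, {"x": -0.03, "y": -0.01, "z": 0.04, "rx": 0, "ry": 0, "rz": 0, "gripper": 0}, {"x": -0.05, "y": 0.01, "z": 0.04, "rx": 0, "ry": 0, "rz": 0, "gripper": 0}, {"x": -0.06, "y": 0.04, "z": 0.04, "rx": 0, "ry": 0, "rz": -0.005, "gripper": 0}, {"x": -0.06, "y": 0.065, "z": 0.04, "rx": 0, "ry": 0, "rz": -0.005, "gripper": 0}, {"x": -0.06, "y": 0.08, "z": 0.03, "rx": 0, "ry": 0, "rz": -0.005, "gripper": 0}, {"x": -0.06, "y": 0.083, "z": 0.015, "rx": 0, "ry": 0, "rz": -0.005, "gripper": 0}, {"x": -0.06, "y": 0.083, "z": 0.005, "rx": 0, "ry": 0, "rz": -0.005, "gripper": 0}])

```text
time: 16.88
position: [0.4172, 0.0614, 0.0351]
tcp_rot: [-0.511, 0.49, -0.487, 0.512]
wrist_force: [0.3, 0.5, -1.6]
finger_gap: 0.0179
```

```bash
python3 - <<'E'
from h import *
o=st(des(.8,0,-1)); print(o["torque"])
s=env.snapshot("top"); crop(s,"t21.png",195,175,265,215,11)
E
```

```text
t 16.88 pos [0.4172 0.0614 0.0351] Y [-0.002  0.003 -1.   ] X [ 0.047 -0.999 -0.003] gap 0.0179
 F [ 0.3  0.5 -1.6] j [-0.02  0.46  2.1   0.01  0.58  1.5 ]
 rot [-0.003 -0.002 -0.033]
[-0.02927691  0.0371393   0.04194826]
```

View pics/t21.png

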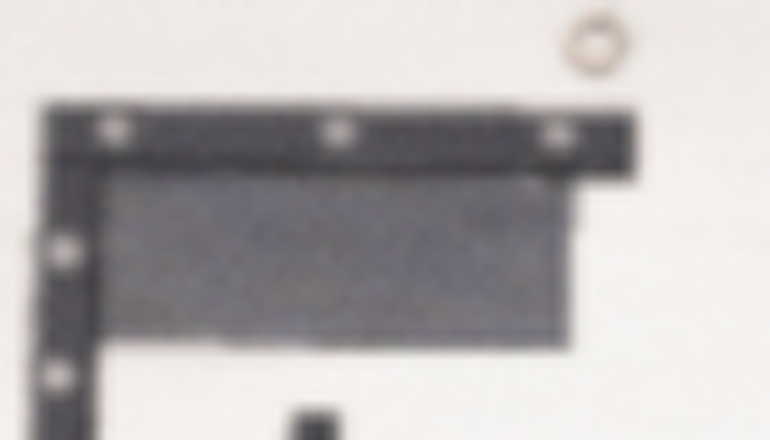

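Call:
jog_arm(commands=[{"x": 0, "y": -0.008, "z": -0.004, "rx": 0, "ry": 0, "rz": 0, "gripper": 0}, {"x": 0.006, "y": -0.008, "z": -0.004, "rx": 0, "ry": 0, "rz": 0, "gripper": 0}, {"x": 0.012, "y": -0.008, "z": -0.004, "rx": 0, "ry": 0, "rz": 0, "gripper": 0}, {"x": 0.016, "y": -0.008, "z": -0.004, "rx": 0, "ry": 0, "rz": 0, "gripper": 0}, {"x": 0.019, "y": -0.008, "z": -0.004, "rx": 0, "ry": 0, "rz": 0, "gripper": 0}, {"x": 0.021, "y": -0.008, "z": -0.004, "rx": 0, "ry": 0, "rz": 0, "gripper": 0}, {"x": 0.023, "y": -0.008, "z": -0.004, "rx": 0, "ry": 0, "rz": 0, "gripper": 0}, {"x": 0.024, "y": -0.008, "z": -0.004, "rx": 0, "ry": 0, "rz": 0, "gripper": 0}])

```text
time: 17.6
position: [0.4378, 0.053, 0.0295]
tcp_rot: [0.513, -0.492, 0.485, -0.51]
wrist_force: [-6.0, -0.3, -0.8]
finger_gap: 0.0179
```

```bash
python3 - <<'E'
from h import *
o=st(des(.8,0,-1)); print(o["torque"])
s=env.snapshot("top"); crop(s,"t22.png",195,175,265,215,11)
E
```

```text
t 17.60 pos [0.4378 0.053  0.0295] Y [-0.01   0.003 -1.   ] X [ 0.046 -0.999 -0.004] gap 0.0179
 F [-6.  -0.3 -0.8] j [-0.04  0.49  2.05  0.01  0.61  1.48]
 rot [-0.003 -0.01  -0.032]
[-0.07556481  0.86980739 -0.11173076]
```

View pics/t22.png

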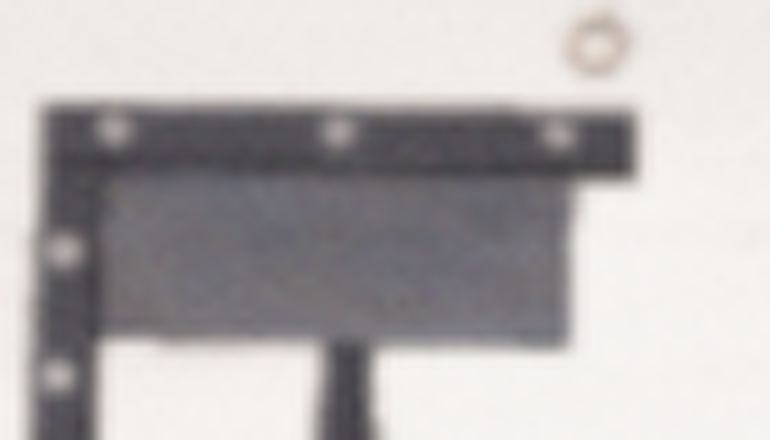

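Call:
jog_arm(commands=[{"x": -0.012, "y": 0, "z": 0, "rx": 0, "ry": 0, "rz": 0, "gripper": 0}, {"x": -0.016, "y": -0.005, "z": 0.03, "rx": 0, "ry": 0, "rz": 0, "gripper": 0}, {"x": -0.016, "y": -0.02, "z": 0.065, "rx": 0, "ry": -0.05, "rz": 0, "gripper": 0}, {"x": -0.01, "y": -0.04, "z": 0.1, "rx": 0, "ry": -0.12, "rz": 0, "gripper": 0}, {"x": 0, "y": -0.06, "z": 0.13, "rx": 0, "ry": -0.2, "rz": 0, "gripper": 0}, {"x": 0, "y": -0.08, "z": 0.16, "rx": 0, "ry": -0.28, "rz": 0, "gripper": 0}, {"x": 0, "y": -0.1, "z": 0.18, "rx": 0, "ry": -0.36, "rz": 0, "gripper": 0}, {"x": 0, "y": -0.1, "z": 0.18, "rx": 0, "ry": -0.36, "rz": 0, "gripper": 0}])

```text
time: 18.32
position: [0.4384, -0.0501, 0.2133]
tcp_rot: [-0.416, 0.389, -0.573, 0.59]
wrist_force: [-0.8, 0.5, -2.4]
finger_gap: 0.0175
```

```bash
python3 - <<'E'
from h import *
o=st(des(.8,0,-1)); print(o["torque"])
s=env.snapshot("top"); crop(s,"t23.png",195,175,265,215,11)
s=env.snapshot("wrist"); cv2.imwrite("pics/w23.png",s["color"])
E
```

```text
t 18.32 pos [ 0.4384 -0.0501  0.2133] Y [ 0.353 -0.001 -0.936] X [ 0.042 -0.999  0.017] gap 0.0175
 F [-0.8  0.5 -2.4] j [-0.38  0.02  2.14  0.21  0.66  1.  ]
 rot [ 0.007  0.36  -0.03 ]
[ 0.0525783   0.37287644 -0.01279537]
```

View pics/t23.png

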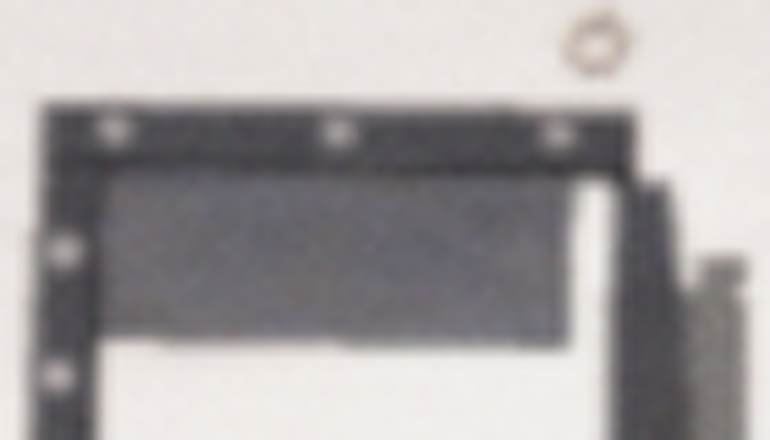

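View pics/w23.png

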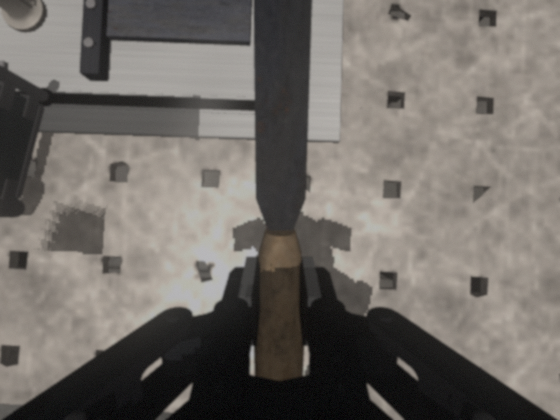

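Call:
jog_arm(commands=[{"x": 0.02, "y": -0.01, "z": 0.02, "rx": 0, "ry": -0.08, "rz": 0, "gripper": 0}, {"x": 0.04, "y": -0.02, "z": 0.03, "rx": 0, "ry": -0.16, "rz": 0, "gripper": 0}, {"x": 0.05, "y": -0.02, "z": 0.04, "rx": 0, "ry": -0.24, "rz": 0, "gripper": 0}, {"x": 0.05, "y": -0.02, "z": 0.04, "rx": 0, "ry": -0.24, "rz": 0, "gripper": 0}])

```text
time: 18.75
position: [0.4873, -0.0667, 0.2492]
tcp_rot: [-0.345, 0.32, -0.616, 0.632]
wrist_force: [1.1, -0.2, -2.6]
finger_gap: 0.018
```

```bash
python3 - <<'E'
from h import *
o=st(des(.8,0,-1)); print(o["torque"])
s=env.snapshot("wrist"); cv2.imwrite("pics/w24.png",s["color"]); crop(s,"w24c.png",70,20,270,170,4)
E
```

```text
t 18.75 pos [ 0.4873 -0.0667  0.2492] Y [ 0.557  0.004 -0.83 ] X [ 0.037 -0.999  0.02 ] gap 0.0180
 F [ 1.1 -0.2 -2.6] j [-0.46 -0.01  2.17  0.55  0.51  0.64]
 rot [ 0.004  0.591 -0.028]
[ 0.02430891  0.60367496 -0.02173737]
```

View pics/w24.png

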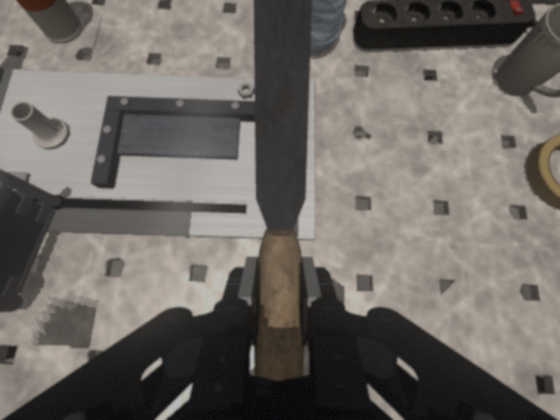

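View pics/w24c.png

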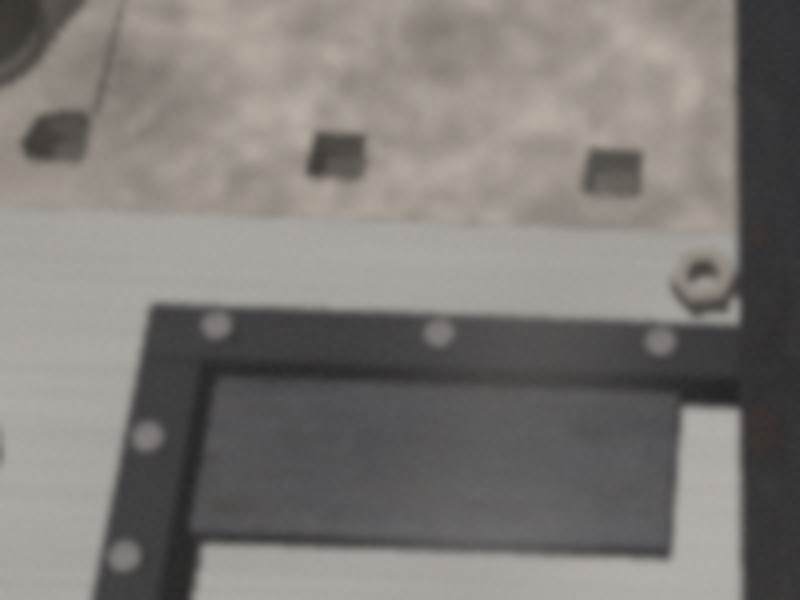

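```bash
python3 - <<'E'
from h import *
s=env.snapshot("top"); print("cam",-np.array(s["R"]).T@np.array(s["t"]))
g=cv2.cvtColor(s["color"],cv2.COLOR_BGR2GRAY).astype(float)
def edge(v0,v1,u0,u1):  # dark->bright crossing averaged over rows
    p=g[v0:v1,u0:u1].mean(0); lo,hi=p.min(),p.max(); m=(lo+hi)/2
    for i in range(len(p)-1):
        if (p[i]-m)*(p[i+1]-m)<=0: return u0+i+(m-p[i])/(p[i+1]-p[i]),np.round(p)
print(g[186:190,246:258].mean(0).round(),g[196:203,240:252].mean(0).round())
ue,_=edge(186,190,248,258); up,_=edge(195,203,242,249)
a=onz(s,ue,187.5,.028); b=onz(s,up,198.5,.018); print(ue,up,a,b,"dy",(a-b)[1]*1000)
# left: side stop near end vs.
for v in range(194,206,2): print(v,g[v:v+2,198:212].mean(0).round().tolist())
print("back col profiles"); 
for u in (210,220,230,240,245): print(u,g[182:210,u:u+3].mean(1).round().tolist())
E
```

```text
cam [ 0.37621926 -0.08864441  1.4365878 ]
[114.  94.  78.  76.  77.  80. 125. 203. 219. 164.  93.  65.] [108. 109. 110. 111. 111. 112. 144. 214. 236. 238. 238. 238.]
252.22292993630575 246.4162162162162 [ 0.72064917 -0.03042756  0.028     ] [ 0.68306803 -0.01089375  0.018     ] dy -19.533808306047632
194 [160.0, 98.0, 84.0, 81.0, 74.0, 73.0, 92.0, 104.0, 108.0, 109.0, 109.0, 107.0, 108.0, 105.0]
196 [142.0, 126.0, 144.0, 136.0, 104.0, 80.0, 98.0, 109.0, 111.0, 110.0, 110.0, 108.0, 106.0, 107.0]
198 [145.0, 120.0, 136.0, 124.0, 97.0, 72.0, 91.0, 104.0, 108.0, 110.0, 110.0, 108.0, 108.0, 107.0]
200 [136.0, 93.0, 80.0, 80.0, 75.0, 68.0, 88.0, 103.0, 110.0, 111.0, 108.0, 110.0, 110.0, 111.0]
202 [124.0, 86.0, 78.0, 78.0, 78.0, 70.0, 90.0, 102.0, 106.0, 106.0, 106.0, 110.0, 110.0, 110.0]
204 [125.0, 88.0, 78.0, 81.0, 76.0, 75.0, 106.0, 122.0, 124.0, 126.0, 124.0, 120.0, 118.0, 120.0]
back col profiles
210 [229.0, 218.0, 159.0, 97.0, 80.0, 78.0, 75.0, 72.0, 80.0, 94.0, 105.0, 107.0, 107.0, 106.0, 106.0, 106.0, 107.0, 108.0, 110.0, 111.0, 110.0, 113.0, 110.0, 128.0, 182.0, 221.0, 231.0, 235.0]
220 [230.0, 220.0, 158.0, 99.0, 80.0, 78.0, 75.0, 70.0, 75.0, 97.0, 105.0, 105.0, 104.0, 102.0, 102.0, 102.0, 104.0, 107.0, 109.0, 110.0, 111.0, 111.0, 114.0, 135.0, 190.0, 227.0, 235.0, 237.0]
230 [231.0, 222.0, 175.0, 111.0, 82.0, 77.0, 78.0, 78.0, 75.0, 90.0, 102.0, 105.0, 105.0, 103.0, 102.0, 102.0, 103.0, 104.0, 107.0, 110.0, 107.0, 109.0, 116.0, 127.0, 170.0, 225.0, 237.0, 238.0]
240 [231.0, 225.0, 178.0, 112.0, 80.0, 77.0, 75.0, 74.0, 65.0, 90.0, 99.0, 97.0, 99.0, 100.0, 105.0, 110.0, 111.0, 111.0, 107.0, 108.0, 110.0, 113.0, 114.0, 121.0, 163.0, 224.0, 237.0, 239.0]
245 [229.0, 227.0, 194.0, 137.0, 126.0, 133.0, 104.0, 76.0, 71.0, 107.0, 131.0, 138.0, 139.0, 148.0, 155.0, 158.0, 158.0, 157.0, 157.0, 156.0, 157.0, 158.0, 161.0, 163.0, 187.0, 229.0, 238.0, 238.0]
```

The plate is seated. The right-edge distance to the back stop's end is 19.5 mm, where 19.5 is expected at this yaw. No bright gap shows, and the push halted at the same TCP x (0.4378) twice. Next I lay the file back.

```bash
python3 - <<'E'
from h import *
st(des(-8.5,0,-1),[.474,-.297,.1])
E
```

```text
t 18.85 pos [ 0.4857 -0.0661  0.2479] Y [ 0.551  0.005 -0.834] X [ 0.038 -0.999  0.019] gap 0.0182
 F [ 0.9 -0.1 -2.4] j [-0.46 -0.01  2.17  0.54  0.51  0.65]
 rot [ 0.051  0.583 -0.187]
 shift [-0.0117 -0.2309 -0.1479]
```

Call:
jog_arm(commands=[{"x": 0, "y": -0.03, "z": 0, "rx": 0, "ry": 0.06, "rz": -0.02, "gripper": 0}, {"x": 0, "y": -0.06, "z": 0, "rx": 0, "ry": 0.12, "rz": -0.04, "gripper": 0}, {"x": 0, "y": -0.09, "z": -0.01, "rx": 0.01, "ry": 0.19, "rz": -0.06, "gripper": 0}, {"x": -0.004, "y": -0.12, "z": -0.03, "rx": 0.02, "ry": 0.26, "rz": -0.08, "gripper": 0}, {"x": -0.006, "y": -0.15, "z": -0.05, "rx": 0.03, "ry": 0.33, "rz": -0.105, "gripper": 0}, {"x": -0.008, "y": -0.18, "z": -0.075, "rx": 0.035, "ry": 0.4, "rz": -0.13, "gripper": 0}, {"x": -0.01, "y": -0.21, "z": -0.1, "rx": 0.04, "ry": 0.47, "rz": -0.15, "gripper": 0}, {"x": -0.012, "y": -0.231, "z": -0.125, "rx": 0.048, "ry": 0.54, "rz": -0.17, "gripper": 0}, {"x": -0.012, "y": -0.231, "z": -0.148, "rx": 0.051, "ry": 0.583, "rz": -0.187, "gripper": 0}, {"x": -0.012, "y": -0.231, "z": -0.148, "rx": 0.051, "ry": 0.583, "rz": -0.187, "gripper": 0}])

```text
time: 19.68
position: [0.4726, -0.2967, 0.0944]
tcp_rot: [-0.463, 0.539, -0.533, 0.459]
wrist_force: [-0.6, 0.5, -2.6]
finger_gap: 0.018
```

```bash
python3 - <<'E'
from h import *
st(des(-8.5,0,-1),[.474,-.297,.0255])
E
```

```text
t 19.68 pos [ 0.4726 -0.2967  0.0944] Y [-0.011  0.003 -1.   ] X [-0.149 -0.989 -0.001] gap 0.0180
 F [-0.6  0.5 -2.6] j [-0.68  0.49  1.75 -0.01  0.91  1.04]
 rot [-0.003 -0.011  0.001]
 shift [ 0.0014 -0.0003 -0.0689]
```

Call:
jog_arm(commands=[{"x": 0.001, "y": 0, "z": -0.02, "rx": -0.003, "ry": -0.01, "rz": 0, "gripper": 0}, {"x": 0.001, "y": 0, "z": -0.038, "rx": -0.003, "ry": -0.01, "rz": 0, "gripper": 0}, {"x": 0.001, "y": 0, "z": -0.053, "rx": -0.003, "ry": -0.01, "rz": 0, "gripper": 0}, {"x": 0.001, "y": 0, "z": -0.063, "rx": -0.003, "ry": -0.01, "rz": 0, "gripper": 0}, {"x": 0.001, "y": 0, "z": -0.068, "rx": -0.003, "ry": -0.01, "rz": 0, "gripper": 0}, {"x": 0.001, "y": 0, "z": -0.069, "rx": -0.003, "ry": -0.01, "rz": 0, "gripper": 0}, {"x": 0.001, "y": 0, "z": -0.069, "rx": -0.003, "ry": -0.01, "rz": 0, "gripper": 0}])

```text
time: 20.27
position: [0.4738, -0.2965, 0.0258]
tcp_rot: [-0.462, 0.536, -0.536, 0.461]
wrist_force: [0.7, 0.3, -1.6]
finger_gap: 0.0181
```

```bash
python3 - <<'E'
from h import *
o=st(); print(o["torque"])
E
```

```text
t 20.27 pos [ 0.4738 -0.2965  0.0258] Y [-0.001 -0.    -1.   ] X [-0.149 -0.989  0.   ] gap 0.0181
 F [ 0.7  0.3 -1.6] j [-0.68  0.59  1.8  -0.    0.75  1.04]
[ 0.01129727  0.002866   -0.03896201]
```

Call:
jog_arm(commands=[{"x": 0, "y": 0, "z": -0.001, "rx": 0, "ry": 0, "rz": 0, "gripper": 0}, {"x": 0, "y": 0, "z": -0.003, "rx": 0, "ry": 0, "rz": 0, "gripper": 0}, {"x": 0, "y": 0, "z": -0.003, "rx": 0, "ry": 0, "rz": 0, "gripper": 0}])

```text
time: 20.52
position: [0.4746, -0.2971, 0.0244]
tcp_rot: [0.462, -0.535, 0.536, -0.461]
wrist_force: [-0.2, 1.6, 7.1]
finger_gap: 0.0182
```

```bash
python3 - <<'E'
from h import *
o=st(); print(o["torque"])
E
```

```text
t 20.52 pos [ 0.4746 -0.2971  0.0244] Y [ 0.    -0.002 -1.   ] X [-0.149 -0.989  0.002] gap 0.0182
 F [-0.2  1.6  7.1] j [-0.68  0.6   1.8  -0.    0.75  1.04]
[ 0.32144704  0.14897571 -0.03154585]
```

The handle is down on the table (Fz +7 N). Opening and rising.

Call:
jog_arm(commands=[{"x": 0, "y": 0, "z": 0.0005, "rx": 0, "ry": 0, "rz": 0, "gripper": 0.03}, {"x": 0, "y": 0, "z": 0.0005, "rx": 0, "ry": 0, "rz": 0, "gripper": 0.05}, {"x": 0, "y": 0, "z": 0.0005, "rx": 0, "ry": 0, "rz": 0, "gripper": 0.06}, {"x": 0, "y": 0, "z": 0.001, "rx": 0, "ry": 0, "rz": 0, "gripper": 0.06}, {"x": 0, "y": 0, "z": 0.02, "rx": 0, "ry": 0, "rz": 0, "gripper": 0.06}, {"x": 0, "y": 0, "z": 0.05, "rx": 0, "ry": 0, "rz": 0, "gripper": 0.06}, {"x": 0, "y": 0, "z": 0.09, "rx": 0, "ry": 0, "rz": 0, "gripper": 0.06}, {"x": -0.03, "y": 0, "z": 0.13, "rx": 0, "ry": 0, "rz": 0, "gripper": 0.06}, {"x": -0.06, "y": 0, "z": 0.17, "rx": 0, "ry": 0, "rz": 0, "gripper": 0.06}, {"x": -0.06, "y": 0, "z": 0.19, "rx": 0, "ry": 0, "rz": 0, "gripper": 0.06}])

```text
time: 21.35
position: [0.4116, -0.2959, 0.2155]
tcp_rot: [-0.462, 0.536, -0.535, 0.461]
wrist_force: [-0.2, 0.0, 0.2]
finger_gap: 0.0601
```

```bash
python3 - <<'E'
from h import *
o=st()
s=env.snapshot("wrist"); cv2.imwrite("pics/w30.png",s["color"])
s=env.snapshot("top"); crop(s,"t30.png",140,150,400,330,3)
s=env.snapshot("scene"); crop(s,"s30.png",60,170,300,340,3)
E
```

```text
t 21.35 pos [ 0.4116 -0.2959  0.2155] Y [-0.002 -0.    -1.   ] X [-0.149 -0.989  0.001] gap 0.0601
 F [-0.2  0.   0.2] j [-0.76  0.26  1.75 -0.    1.13  0.96]
```

View pics/w30.png

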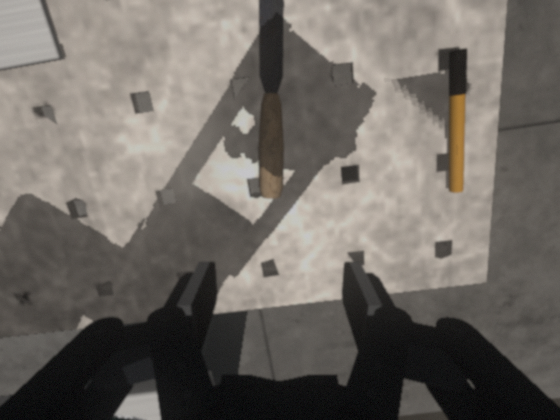

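View pics/t30.png

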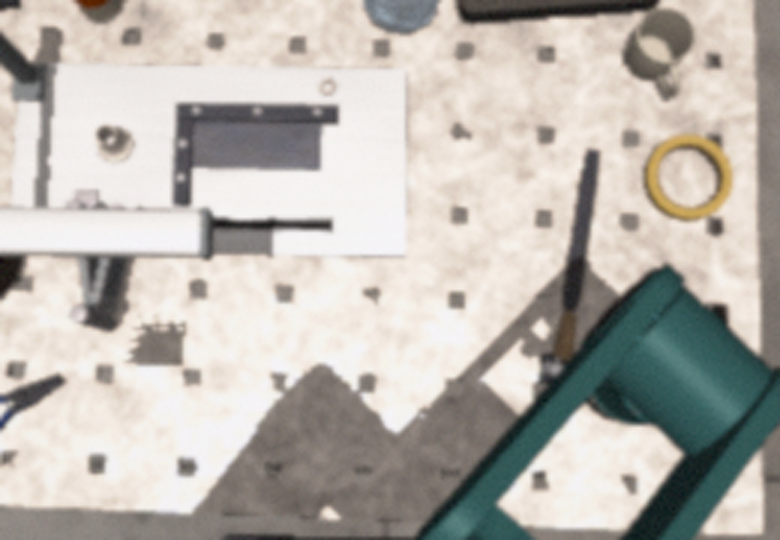

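View pics/s30.png

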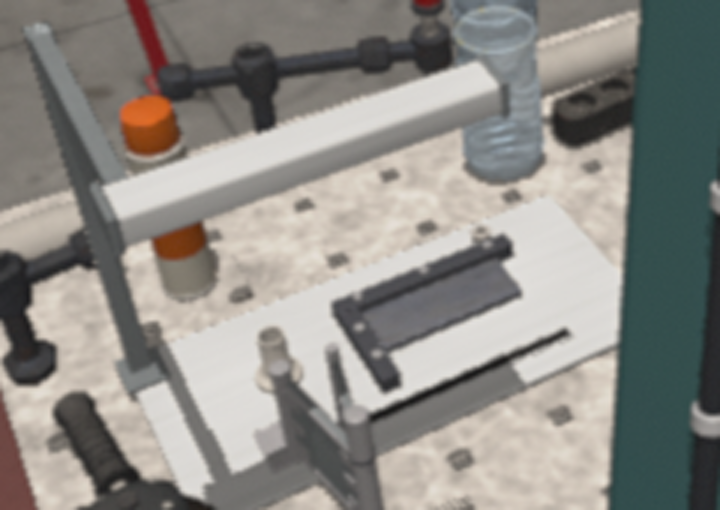

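The final views show the file lying on the table right of the fixture (handle around 270,145 in the wrist view), the screen folded and the plate in the corner. The ferrule, nut and marker haven't moved. Handing in.

```bash
python3 -c "
from cell import env
print(env.hand_in())"
```

```text
the job is handed in; nothing more can be done
None
```

The job is done in the order asked and was handed in at about 21 s of the 72 s allowed; `hand_in` gave no verdict.

- **Screen:** I pushed the fold post with the closed fingertips from its right, leaning in under the duct, until about 20 N built up at the stop. The spacing between pivot and lead end measured 44.9 mm, which gives 1.38 rad, fully folded. It still looked folded in the last picture.
- **Plate:** I took the file by its handle and nudged the plate to the side stop, then to the back stop, and repeated both once.
  - **Back stop:** both pushes halted at the same point, with 6–7.5 N.
  - **Side stop:** force rose to 5.5 N, and the file turned slightly in the grip there. The plate's right edge then measured 19.5 mm from the end of the back stop, as expected when seated.
  - **Gap check:** no gap shows in the top or wrist view, but a gap of about 1 mm at the side stop or 3 mm at the back stop could be hidden from the top camera. At the back, flushness rests mainly on the push contact.
- **File:** it was set down almost where it started, lying on the table right of the fixture and clear of the gripper.
- **Bystanders:** the ferrule, nut and marker look unmoved in the final pictures; I did not measure their positions.

No check failed. One reading was off: the handle gripped at about 18 mm rather than the stated 26 mm, but the grip held throughout.

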